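# Burnish the hinge groove of a stockbook

### The job

Set the hinge groove of the closed stockbook. Pick up the burnisher lying on the desk, stand it in the sloping rest with its tip down against the foot stop and let go, then take it again by the top of its handle so that it hangs tip down, and draw its tip slowly (a few centimetres a second) along the bottom of the groove for its whole length, from the end with the round stud to the end with the oblong plate, holding it near upright with light steady pressure so that the padded cover gives a little. Finally put it back in the sloping rest in the same way, let go, and leave the other things on the desk where they are.

Things in the scene. Friction and masses are not known exactly. Their poses are not given: they have to be found in the camera images.
- burnisher: Loose stylus 150 mm long, about 50 g: dark wooden handle of 14 x 14 mm square section, 110 mm long, then a steel ferrule 11 mm across and a thin shank with a 6 mm ball tip. Starts lying flat on the desk, tip away from the robot. Origin: middle of its length, on its underside (axis 7 mm above, along its z). x points along it to the tip: tip at x = +75 mm, handle from -75 to +35 mm.
- tip (a point): The outer end of the burnisher's ball tip, on the axis; axes as the burnisher.
- handle (a point): A point on the axis of the handle, 115 mm from the tip and 35 mm from the butt end; axes as the burnisher. Gripped here, the fingers clear the rest's channel.
- cradle: The rest's sloping channel, fixed, 45 degrees down, away from the robot: flat floor 22 mm wide, sides 17 mm high flaring to 34 mm, open above. Origin: on the floor's centre line at the face of the foot stop (17 mm high), 26 mm up. x down the slope, y level, z out of the floor; runs from x = -92 mm to 0. A burnisher in it has parallel axes, its tip at (0, 0, 7 mm), 58 mm of handle free above.
- rest: The rest that carries the channel: a fixed steel base plate 130 x 80 x 12 mm with a post 20 x 24 mm at its middle, under the channel; whole height 105 mm. Origin: centre of the base's underside on the desk; x is the direction (seen from above) in which the channel descends.
- album: Closed stockbook, 150 (x) by 190 mm (y), 40 mm high, grey boards, blue hinge cloth, flat and fixed on the desk. Origin: centre of its underside. The groove runs along y, 45 mm from the centre on the -x side (towards the robot). On the narrow spine strip beside it: a round brass stud, 16 mm across, near the start end (+y) and an oblong brass plate, 46 x 14 mm, near the other end (-y).
- groove_start (a point): Middle of the groove's floor at its start end (stud end), level with the edge of the book. The groove is straight, 12 mm wide, 4 mm deep, open at both ends. Axes as the stockbook's; it moves with the cover.
- groove_mid (a point): Middle of the groove's floor, half way along: 95 mm from either end; 36 mm above the desk with the cover unpressed. Axes as the stockbook's: y along the groove towards its start, z up.
- groove_end (a point): Middle of the groove's floor at its other end (oblong plate).
- cover (a joint): How far the springy cover, groove included, is pressed down (m): 0 free, 0.006 the limit. It starts to give at about 1.5 N and takes 1 N more per mm.
- weight: Bystander: brass weight, 38 mm across, 36 mm high.
- dish: Bystander: shallow glass dish, 90 mm across, 16 mm high.
- loupe: Bystander: black folding loupe standing open, 34 mm square, 45 mm high.
- tweezers: Bystander: flat steel stamp tweezers, about 135 mm long, lying flat.
- eraser: Bystander: white eraser, 45 x 22 x 13 mm.
- jar: Bystander: small amber jar, 52 mm across, 55 mm high.
- gauge: Bystander: aluminium perforation gauge, flat ruler 150 x 32 x 4 mm.
Things that resemble listed ones, but are neither listed nor needed, are in the scene too. Several things have the shape of the album; the one meant has the colours described above.

How it is judged:
By the outcome, as a careful person would: the job done as asked, in the order asked, and still so for the second after the job is handed in, with the robot touching nothing.
It also fails if it takes over 72 s, if anything falls off the work surface, if the arm or the gripper's body presses on something with over 40 N, if the wrist force passes 120 N, or if a joint passes its speed limit or range.

### The arm

A 7-joint arm with a two-finger parallel gripper is mounted at the origin on the work surface. World frame = base frame: x ahead of the robot, y to its left, z up, the work surface at z = 0. Lengths are in mm, angles in degrees, forces in N, time in s.
With the tool pointing down it reaches from about 425 to 950 mm from the base axis. Payload 4.7 kg.
Tool frame: the origin (TCP) lies at the very end of the fingers, on their centre line; the grasp point (between the pads) lies 19 mm behind it; z points along the fingers, y is the direction in which the jaws open and shut (so a half turn about z gives the same grasp; the last joint's range is limited). The gripper opens to 87 mm and grips with 3 to 60 N. Pads are 19 mm wide; open, the fingers measure 117 mm over their backs; the gripper's body (75 mm by 190 mm) begins 51 mm behind the grasp point.
Start: joints at [-64.968, 26.849, -2.785, 87.806, 1.381, 65.374, -4.715], TCP at [303.133, 603.125, 222.573] pointing down, gripper open.
Joint ranges: [-148.3, 148.3], [-19.14, 114.17], [-79.39, 73.82], [5.75, 140.21], [-59.74, 239.74], [12.07, 113.84], [-152.46, 152.46]. Speed limits (degrees/s): [147.25, 147.25, 180, 180, 180, 180, 180].

### API

Orientations are given as a 3x3 rotation matrix whose columns are the frame's x, y, z axes.
In Python, from cell import monitor, cams, hand_in gives the robot as it stands. The module is installed in compiled form; this text tells all that it offers.
- The arm moves only by the tool step_arm, never from a script. Its argument "increments" is a list of rows, each a list of 6 numbers: the shift along the tool's x, y, z in mm, then the turn, a rotation vector about the tool's x, y, z in degrees. In form: [[tx, ty, tz, rx, ry, rz], ...]. A call has 1 to 5 rows; each row shifts and turns the commanded pose from where the row before left it, along the tool's axes as they then stand; what a row does not reach is not made up. A row lasts 1/12 s, in which the tool goes at most 41.7 mm and 7.16 degrees, less where a joint would pass 70% of its speed; a pose out of reach is approached as far as the arm can. A call is refused whole if a number of a shift passes 41.7 or a number of a turn 7.16, either way. A call with a gripper value outside its range is refused whole. "hand" is the opening, from 0 (shut) to 1 (fully open), set as the call begins (left out, the last holds). The fingers move at their own pace and stop on an object; the grip force is fixed at half the most. Time passes only in rows, so rows that do not move let the fingers close. It gives the time, the measured TCP pose, the force and the opening at its end, in the units of the state.
- monitor.sense(): the state, without advancing time (a new reading comes with each control period).
- cams.snapshot(name): name is "scene" or "top"; returns the picture (420x560x3 uint8, red, green, blue); there is no depth.
- cams.get_calibration(name): a dict with "fx", "fy", "cx", "cy" (pixels), "k1" (the pictures are not rectified: a ray, as slopes to the right and down, at radius r is drawn at 1 + k1 r^2 times it, then the intrinsics apply), "cam_to_world" (4x4, takes a point from camera to world coordinates). Camera axes: x right, y down, z forward; pixel columns grow to the right and rows downward; lengths in mm; the calibration is good to about 2 mm. A picture is of the moment at which its call begins. get_calibration takes no time and is no camera call.
- hand_in(): hands the job in, once; it reports no verdict.
The state is a dict: "t": time; "q": joint angles; "qd": joint speeds; "joint_torque": joint torques, N m; "eef_pos": TCP position; "eef_rot": TCP orientation; "ft_force": force on the tool from outside, world axes, zero at the start; "torque": the same for the moment, N m; "gripper_width": opening from 0.0 (shut) to 1.0 (fully open).
Only numpy, scipy, OpenCV 4.12 (cv2) and the standard library are available. Lean on these libraries where they do the work, as an engineer would, in place of code of your own. Each camera call takes 0.05 s, during which the arm holds its last target.

## Working session

There is one attempt and no reset: what is moved stays moved. The work goes in short steps, Python scripts to look and compute and a tool call to move; the robot and the scene stay as the last step left them, time stands still between calls to the robot, and variables do not carry over. Pictures are saved under pics/ and viewed, and the job is handed in when it is done.

Besides the shell and the picture viewer there is one more tool, called after ">>>" by a JSON object that holds its "op" and its "data". step_arm: Moves the arm, as the interface text tells. Its arguments: {"type":"object","properties":{"increments":{"type":"array","items":{"type":"array","items":{"type":"number"}}},"hand":{"type":"number"}},"required":["increments"]}

```bash
mkdir -p pics; ls
cat > h.py <<'E'
import numpy as np, cv2
from cell import monitor, cams
def snap(n,f):
    im=cams.snapshot(n); cv2.imwrite(f,im[:,:,::-1]); return im
def ray(n,u,v):
    c=cams.get_calibration(n); x=(u-c['cx'])/c['fx']; y=(v-c['cy'])/c['fy']
    rd=np.hypot(x,y); r=rd
    for _ in range(50): r=rd/(1+c['k1']*r*r)
    s=r/rd if rd>0 else 1
    T=np.array(c['cam_to_world']); return T[:3,3],T[:3,:3]@np.array([x*s,y*s,1])
def atz(n,u,v,z):
    o,d=ray(n,u,v); return o+d*(z-o[2])/d[2]
def proj(n,p):
    c=cams.get_calibration(n);T=np.array(c['cam_to_world']); q=T[:3,:3].T@(np.array(p,float)-T[:3,3])
    x,y=q[:2]/q[2]; k=1+c['k1']*(x*x+y*y); return np.array([c['fx']*x*k+c['cx'],c['fy']*y*k+c['cy']])
E
python3 - <<'E'
from h import *
snap('top','pics/t0.png');snap('scene','pics/s0.png')
print(monitor.sense())
for n in('top','scene'):print(cams.get_calibration(n))
E
```

```text
pics
{'t': 0.1, 'q': array([-64.96877793,  26.89472534,  -2.7824323 ,  87.86545754,
         1.3805598 ,  65.37290467,  -4.71525355]), 'qd': array([ 0.00461806, -0.01439664, -0.04533619, -0.16168392, -0.04991449,
        0.08657393, -0.0243639 ]), 'joint_torque': array([ 2.04163734e-04, -5.09171140e+01, -8.13936582e-02, -2.36826825e+01,
       -6.15030178e-02,  3.44915281e-02,  6.60770365e-05]), 'eef_pos': array([302.92597033, 602.63227624, 221.59074354]), 'eef_rot': array([[-8.93473136e-01,  4.49116063e-01, -7.18905762e-04],
       [ 4.49116633e-01,  8.93471738e-01, -1.58194155e-03],
       [-6.81533789e-05, -1.73629481e-03, -9.99998490e-01]]), 'ft_force': array([-0.42989988, -0.12395696, -0.28186184]), 'torque': array([-0.00753394, -0.00337813,  0.0220185 ]), 'gripper_width': 1.0014805509010944}
{'fx': 523.7460301016517, 'fy': 523.7460301016517, 'cx': 281.6767062595219, 'cy': 204.383340545966, 'k1': -0.041409585087360035, 'cam_to_world': array([[ 1.90885398e-02, -9.98506211e-01,  5.11954425e-02,
         4.75711847e+02],
       [-9.99571282e-01, -1.79217998e-02,  2.31529934e-02,
        -3.83260193e+01],
       [-2.22008933e-02, -5.16154509e-02, -9.98420235e-01,
         1.10829269e+03],
       [ 0.00000000e+00,  0.00000000e+00,  0.00000000e+00,
         1.00000000e+00]])}
{'fx': 407.1631595808655, 'fy': 407.1631595808655, 'cx': 278.7450256715009, 'cy': 212.23528598737485, 'k1': -0.07142682428667214, 'cam_to_world': array([[ 8.60404543e-01,  3.21020744e-01, -3.95789975e-01,
         9.38131046e+02],
       [ 5.09609951e-01, -5.43993355e-01,  6.66610026e-01,
        -6.60941102e+02],
       [-1.31147012e-03, -7.75252805e-01, -6.31649720e-01,
         6.98426094e+02],
       [ 0.00000000e+00,  0.00000000e+00,  0.00000000e+00,
         1.00000000e+00]])}
```

View pics/t0.png

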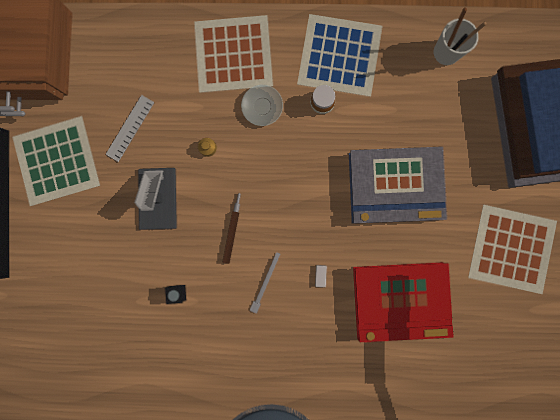

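View pics/s0.png

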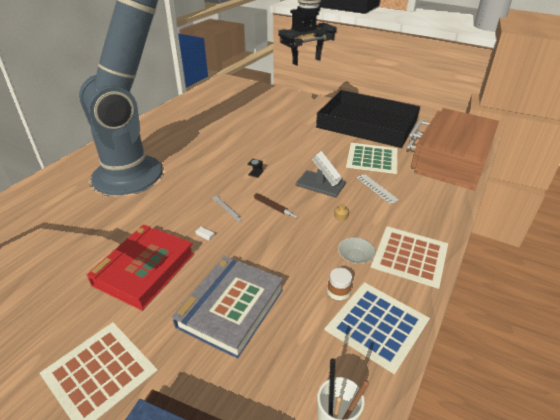

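The top view shows the burnisher from about (227,262) to (237,195), the rest at (157,199), the grey and blue album at (397,185) with stud (365,216) and plate (430,214), and a red decoy album. I'll zoom in next.

Run:
```python
from h import *
t=cv2.imread('pics/t0.png');s=cv2.imread('pics/s0.png')
def z(im,x0,y0,w,h,k): return cv2.resize(im[y0:y0+h,x0:x0+w],None,fx=k,fy=k,interpolation=cv2.INTER_CUBIC)
cv2.imwrite('pics/z1.png',z(t,120,155,130,115,6)[:600])
cv2.imwrite('pics/z2.png',z(t,340,140,115,90,6))
cv2.imwrite('pics/z3.png',z(s,240,140,130,85,6))
```

```text
(no output)
```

View pics/z1.png

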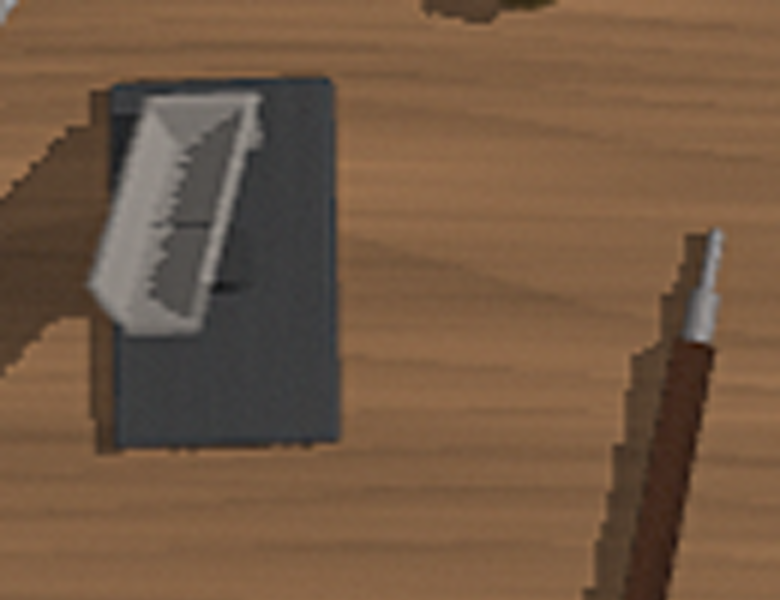

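View pics/z2.png

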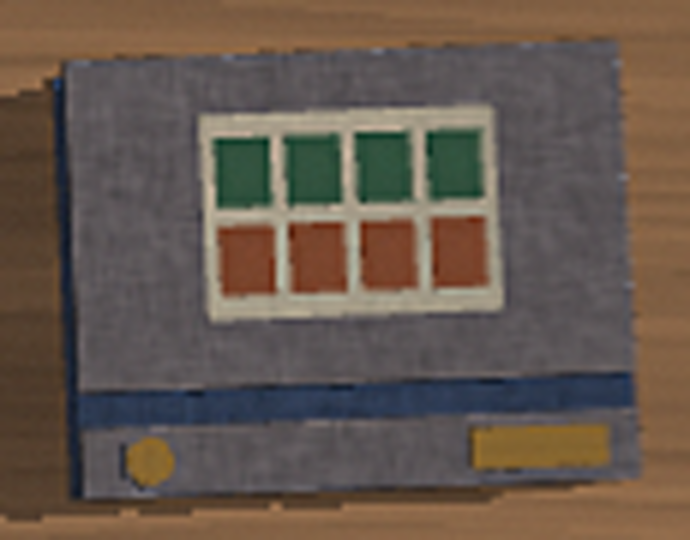

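View pics/z3.png

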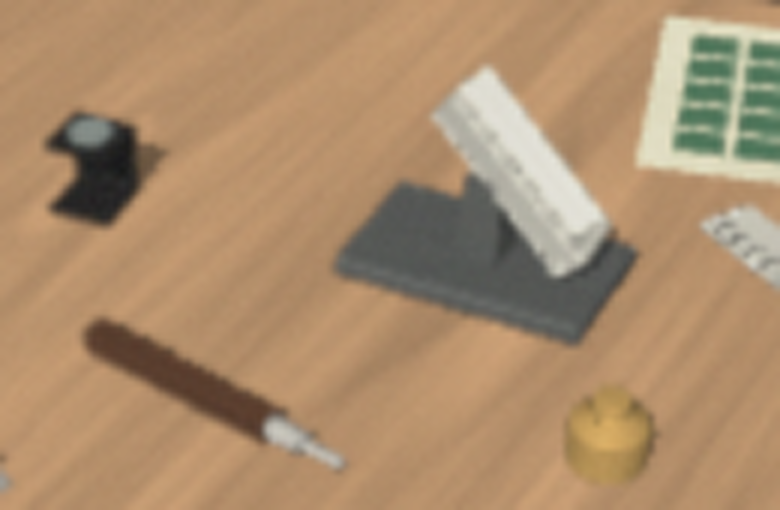

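Run:
```python
from h import *
np.set_printoptions(precision=1,suppress=True)
def Z1(u,v): return (u+.5)/6-.5+120,(v+.5)/6-.5+155
def Z2(u,v): return (u+.5)/6-.5+340,(v+.5)/6-.5+140
def Z3(u,v): return (u+.5)/6-.5+240,(v+.5)/6-.5+140
print('rest base z12')
for p in [(110,87),(330,78),(340,442),(118,445)]: print(atz('top',*Z1(*p),12))
print('scene'); 
for p in [(637,257),(575,332),(338,262),(403,184)]: print(atz('scene',*Z3(*p),12))
print('burn top'); print('tip',atz('top',*Z1(717,230),7),'ferr/handle',atz('top',*Z1(685,340),9),atz('top',*Z1(715,347),9))
print('burn scene tip',atz('scene',*Z3(342,463),7),'hf',atz('scene',*Z3(272,425),10),'butt',atz('scene',*Z3(95,335),8))
print('album top z40')
for p in [(65,62),(620,42),(638,478),(82,497)]: print(atz('top',*Z2(*p),40))
print('groove edges z40/36'); 
for p in [(78,393),(82,427),(632,374),(636,410)]: print(atz('top',*Z2(*p),40))
print('stud',atz('top',*Z2(151,461),41),'plate',atz('top',*Z2(541,446),41))
```

```text
rest base z12
[601.5 293.9  12. ]
[605.9 215.4  12. ]
[477.7 208.   12. ]
[475.  286.8  12. ]
scene
[606.9 282.9  12. ]
[606.2 211.2  12. ]
[482.9 204.5  12. ]
[478.2 282.   12. ]
burn top
tip [554.8  77.7   7. ] ferr/handle [515.8  87.8   9. ] [513.5  77.2   9. ]
burn scene tip [555.3  76.5   7. ] hf [517.1  80.7  10. ] butt [410.3  99.    8. ]
album top z40
[ 644.8 -152.4   40. ]
[ 655.  -341.8   40. ]
[ 506.2 -348.3   40. ]
[ 496.4 -159.9   40. ]
groove edges z40/36
[ 531.7 -158.1   40. ]
[ 520.1 -159.6   40. ]
[ 541.5 -346.1   40. ]
[ 529.3 -347.5   40. ]
stud [ 509. -183.   41.] plate [ 516.4 -315.    41. ]
```

Run:
```python
from h import *
t=cv2.imread('pics/t0.png');s=cv2.imread('pics/s0.png')
def z(im,x0,y0,w,h,k): return cv2.resize(im[y0:y0+h,x0:x0+w],None,fx=k,fy=k,interpolation=cv2.INTER_CUBIC)
cv2.imwrite('pics/z4.png',z(t,215,185,35,85,7))
cv2.imwrite('pics/z5.png',z(s,160,240,135,115,5))
cv2.imwrite('pics/z6.png',z(t,130,165,50,70,8))
```

```text
(no output)
```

View pics/z4.png

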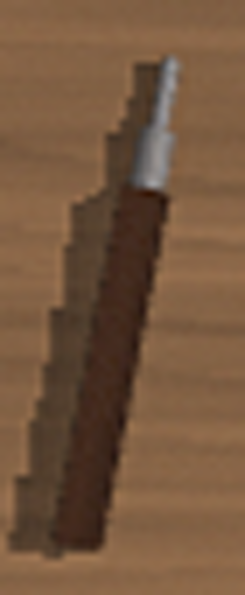

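View pics/z5.png

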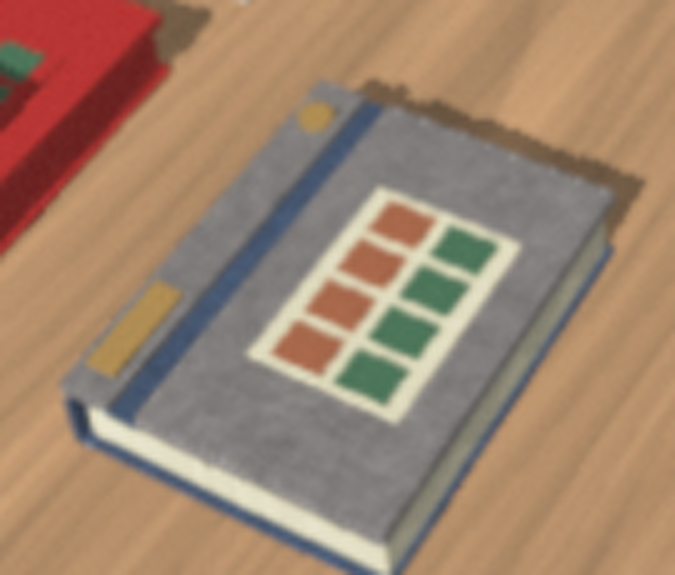

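View pics/z6.png

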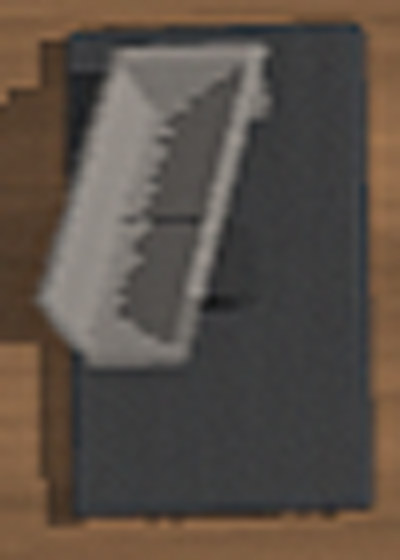

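Run:
```python
from h import *
from scipy.optimize import least_squares
np.set_printoptions(precision=2,suppress=True)
def Z(u,v,k,x0,y0): return np.array([(u+.5)/k-.5+x0,(v+.5)/k-.5+y0])
z6=lambda u,v:Z(u,v,8,130,165); z3=lambda u,v:Z(u,v,6,240,140); z4=lambda u,v:Z(u,v,7,215,185); z2=lambda u,v:Z(u,v,6,340,140); z5=lambda u,v:Z(u,v,5,160,240)
# burnisher
for p,z in [((77,548),7),((150,190),9),((170,57),7)]: print('b',atz('top',*z4(*p),z))
def fit(obs,f,x0,name):
    def res(p): return np.concatenate([proj(c,f(p,m))-uv for c,m,uv in obs])
    r=least_squares(res,x0,loss='soft_l1',diff_step=1e-5); print(name,r.x); print(r.fun.reshape(-1,2)); return r.x
def fr(p,m):
    a=np.radians(p[2]);c,s=np.cos(a),np.sin(a); return [p[0]+c*m[0]-s*m[1],p[1]+s*m[0]+c*m[1],m[2]]
k=np.sqrt(.5)
def fc(p,m): # cradle
    return fr(p,[k*m[0]+k*m[2],m[1],26-k*m[0]+k*m[2]])
top=[('top',(0,17,17),z6(122,66)),('top',(0,-17,17),z6(240,66)),('top',(-92,11,0),z6(92,365)),('top',(-92,-11,0),z6(185,360)),('top',(-92,17,17),z6(42,300)),('top',(-92,-17,17),z6(190,300))]
c=fit(top,fc,[560,260,3],'cradle')
for m in [(-92,17,17),(-92,-17,17),(-92,-11,0),(0,-17,17),(0,-11,0),(0,17,17)]:
    q=proj('scene',fc(c,m)); print(m,(q+.5-[240,140])*6-.5)
rb=[('top',(65,40,12),z6(68,32)),('top',(65,-40,12),z6(362,26)),('top',(-65,-40,12),z6(370,505)),('top',(-65,40,12),z6(80,512)),('scene',(65,40,12),z3(637,257)),('scene',(65,-40,12),z3(575,332)),('scene',(-65,-40,12),z3(338,262)),('scene',(-65,40,12),z3(403,184))]
fit(rb[:4],fr,[540,250,3],'rest top');fit(rb[4:],fr,[540,250,3],'rest sc');
al=[('top',(75,95,40),z2(65,62)),('top',(75,-95,40),z2(620,42)),('top',(-75,-95,40),z2(638,478)),('top',(-75,95,40),z2(82,497)),
('top',(-39,95,40),z2(78,393)),('top',(-51,95,40),z2(82,427)),('top',(-39,-95,40),z2(632,374)),('top',(-51,-95,40),z2(636,410))]
a=fit(al,fr,[570,-250,3],'album top')
sc=[('scene',(75,95,40),z5(612,190)),('scene',(75,-95,40),z5(388,543)),('scene',(-75,-95,40),z5(65,385)),('scene',(-75,95,40),z5(325,82)),
('scene',(-39,95,40),z5(385,104)),('scene',(-51,95,40),z5(363,97)),('scene',(-39,-95,40),z5(137,417)),('scene',(-51,-95,40),z5(108,404))]
fit(sc,fr,[570,-250,3],'album sc');fit(al+sc,fr,[570,-250,3],'album both')
for y in(95,0,-95):print('groove',fr(a,(-45,y,36)))
```

```text
b [407.07 102.75   7.  ]
b [514.9   83.05   9.  ]
b [555.24  78.17   7.  ]
cradle [578.76 254.62   3.75]
[[-0.54  0.63]
 [ 0.95 -0.19]
 [-0.18 -0.82]
 [-0.72 -0.72]
 [ 1.03  1.01]
 [-0.16  0.17]]
(-92, 17, 17) [484.24  64.64]
(-92, -17, 17) [456.49  97.95]
(-92, -11, 0) [436.53 107.9 ]
(0, -17, 17) [575.84 249.  ]
(0, -11, 0) [554.59 256.75]
(0, 17, 17) [600.74 213.1 ]
rest top [540.64 250.96   2.86]
[[-0.24 -0.44]
 [ 0.34 -1.01]
 [ 0.57  0.54]
 [-0.75  0.8 ]]
rest sc [543.26 245.06   1.4 ]
[[ 0.61 -0.59]
 [ 0.3   1.16]
 [-1.25 -0.18]
 [-0.03 -0.31]]
album top [ 575.6  -250.58    2.9 ]
[[-0.22 -0.43]
 [-0.08 -0.14]
 [ 0.49  0.35]
 [-0.2   0.23]
 [-0.21 -0.1 ]
 [-0.65  0.12]
 [ 0.65  0.03]
 [ 0.27 -0.09]]
album sc [ 578.06 -252.13    3.98]
[[ 0.97 -0.02]
 [-0.07 -0.89]
 [-0.98  0.06]
 [-0.9  -0.79]
 [ 0.69 -0.04]
 [ 0.52 -0.37]
 [-0.51  0.68]
 [ 0.27  0.92]]
album both [ 576.5  -251.07    3.38]
[[-0.27 -0.46]
 [-0.16 -0.94]
 [ 1.02 -0.48]
 [ 0.37  0.17]
 [ 0.21 -0.15]
 [-0.18  0.06]
 [ 1.03 -0.8 ]
 [ 0.7  -0.93]
 [ 0.84 -0.21]
 [-1.13 -1.59]
 [-1.37 -1.14]
 [-0.61 -1.4 ]
 [ 0.87 -0.56]
 [ 0.73 -0.92]
 [-1.06 -0.42]
 [-0.22 -0.21]]
groove [np.float64(525.853362421257), np.float64(-157.9822128414034), 36]
groove [np.float64(530.6621197793169), np.float64(-252.860428743007), 36]
groove [np.float64(535.4708771373768), np.float64(-347.7386446446106), 36]
```

```bash
cat >> h.py <<'E'
from scipy.spatial.transform import Rotation as Ro
import sys
def R_(psi,tau):
    p,t=np.radians([psi,tau]); y=np.array([-np.sin(p),np.cos(p),0]); z=np.array([np.sin(t)*np.cos(p),np.sin(t)*np.sin(p),-np.cos(t)])
    return np.stack([np.cross(y,z),y,z],1)
def plan(pos,R,n=None,cur=None,vmax=40,wmax=7):
    s=monitor.sense()
    p0,R0=cur if cur else (s['eef_pos'],s['eef_rot'])
    p=R0.T@(np.array(pos)-p0); rv=Ro.from_matrix(R0.T@R).as_rotvec()
    if n is None: n=int(np.ceil(max(np.linalg.norm(p)/vmax,np.degrees(np.linalg.norm(rv))/wmax,1)))
    Rr=Ro.from_rotvec(rv/n).as_matrix(); S=sum(np.linalg.matrix_power(Rr,k) for k in range(n))
    t=np.linalg.solve(S,p); print(n,'rows',np.round(np.r_[t,np.degrees(rv/n)],2).tolist())
C0=np.array([578.5,253.3,26.]);CY=3.1
def cr(x,y,z):
    k=np.sqrt(.5);d=np.radians(CY);h=np.array([np.cos(d),np.sin(d),0]);l=np.array([-np.sin(d),np.cos(d),0]);u=np.array([0,0,1.])
    return C0+x*k*(h-u)+y*l+z*k*(h+u)
def st():
    s=monitor.sense(); print('t',round(s['t'],2),'q',np.round(s['q'],1),'p',np.round(s['eef_pos'],1),'f',np.round(s['ft_force'],1),'w',round(s['gripper_width'],3)); print(np.round(s['eef_rot'],3).tolist())
E
python3 - <<'E'
from h import *
R=R_(3.1,-45); T=cr(-115,0,47)+5*R[:,2]; print(T); plan(T,R); plan(T,R_(3.1,0),14)
E
```

```text
[526.95674029 250.50851684 137.01576465]
11 rows [-29.43, -26.23, -1.54, 1.05, 3.99, -2.57]
14 rows [-21.44, -21.19, 6.06, -0.01, -0.0, -2.13]
```

>>> {"op": "step_arm", "data": {"increments": [[-29.43, -26.23, -1.54, 1.05, 3.99, -2.57], [-29.43, -26.23, -1.54, 1.05, 3.99, -2.57], [-29.43, -26.23, -1.54, 1.05, 3.99, -2.57], [-29.43, -26.23, -1.54, 1.05, 3.99, -2.57], [-29.43, -26.23, -1.54, 1.05, 3.99, -2.57]]}}

```text
t: 0.52
eef_pos: [391.5, 425.8, 213.8]
eef_rot: [[-0.908, 0.225, -0.352], [0.228, 0.973, 0.035], [0.351, -0.048, -0.935]]
ft_force: [1.5, 0.3, -1.0]
gripper_width: 1.0
```

>>> {"op": "step_arm", "data": {"increments": [[-29.43, -26.23, -1.54, 1.05, 3.99, -2.57], [-29.43, -26.23, -1.54, 1.05, 3.99, -2.57], [-29.43, -26.23, -1.54, 1.05, 3.99, -2.57], [-29.43, -26.23, -1.54, 1.05, 3.99, -2.57], [-29.43, -26.23, -1.54, 1.05, 3.99, -2.57]]}}

```text
t: 0.93
eef_pos: [505.4, 275.1, 155.3]
eef_rot: [[-0.755, -0.009, -0.656], [0.002, 1.0, -0.016], [0.656, -0.014, -0.755]]
ft_force: [1.3, 0.1, 0.1]
gripper_width: 1.004
```

>>> {"op": "step_arm", "data": {"increments": [[-29.43, -26.23, -1.54, 1.05, 3.99, -2.57], [0, 0, 0, 0, 0, 0]]}}

```text
t: 1.1
eef_pos: [530.7, 241.3, 126.1]
eef_rot: [[-0.7, -0.044, -0.713], [-0.023, 0.999, -0.039], [0.714, -0.01, -0.7]]
ft_force: [-0.8, -2.5, -3.9]
gripper_width: 1.0
```

Run:
```python
from h import *
st(); print(R_(3.1,-45).round(3).tolist())
plan(cr(-110,0,47),R_(3.1,45))
plan(cr(-110,0,37),R_(3.1,0))
```

```text
t 1.1 q [-18.1  48.   -6.1  76.3 -10.4  99.   70.7] p [530.7 241.3 126.1] f [-0.8 -2.5 -3.9] w 1.0
[[-0.7, -0.044, -0.713], [-0.023, 0.999, -0.039], [0.714, -0.01, -0.7]]
[[-0.706, -0.054, -0.706], [-0.038, 0.999, -0.038], [0.707, 0.0, -0.707]]
13 rows [-0.26, 0.72, -0.96, -0.05, -6.97, -0.05]
7 rows [0.69, 1.33, -0.3, -0.05, -6.51, -0.11]
```

>>> {"op": "step_arm", "data": {"increments": [[-0.26, 0.72, -0.96, 0, -6.97, 0], [-0.26, 0.72, -0.96, 0, -6.97, 0], [-0.26, 0.72, -0.96, 0, -6.97, 0], [-0.26, 0.72, -0.96, 0, -6.97, 0], [-0.26, 0.72, -0.96, 0, -6.97, 0]]}}

```text
t: 1.52
eef_pos: [531.2, 255.3, 141.5]
eef_rot: [[-0.984, -0.053, -0.168], [-0.053, 0.999, -0.006], [0.168, 0.003, -0.986]]
ft_force: [-0.7, -0.6, -0.4]
gripper_width: 0.999
```

>>> {"op": "step_arm", "data": {"increments": [[-0.26, 0.72, -0.96, 0, -6.97, 0], [-0.26, 0.72, -0.96, 0, -6.97, 0], [-0.26, 0.72, -0.96, 0, -6.97, 0], [-0.26, 0.72, -0.96, 0, -6.97, 0], [-0.26, 0.72, -0.96, 0, -6.97, 0]]}}

```text
t: 1.93
eef_pos: [530.8, 257.9, 146.2]
eef_rot: [[-0.913, -0.053, 0.406], [-0.047, 0.999, 0.024], [-0.406, 0.002, -0.914]]
ft_force: [0.0, -0.7, -1.0]
gripper_width: 1.002
```

>>> {"op": "step_arm", "data": {"increments": [[-0.26, 0.72, -0.96, 0, -6.97, 0], [-0.26, 0.72, -0.96, 0, -6.97, 0], [-0.26, 0.72, -0.96, 0, -6.97, 0], [0, 0, 0, 0, 0, 0]]}}

```text
t: 2.27
eef_pos: [536.1, 252.4, 143.9]
eef_rot: [[-0.826, -0.037, 0.563], [-0.046, 0.999, -0.001], [-0.562, -0.026, -0.827]]
ft_force: [-0.1, 0.8, -0.4]
gripper_width: 0.994
```

Run:
```python
from h import *
st(); print(cr(-110,0,47),R_(3.1,45).round(3).tolist())
```

```text
t 2.27 q [-61.7  16.4  24.8 127.5  54.6  17.5   3.3] p [536.1 252.4 143.9] f [-0.1  0.8 -0.4] w 0.994
[[-0.826, -0.037, 0.563], [-0.046, 0.999, -0.001], [-0.562, -0.026, -0.827]]
[534.0174608  250.89091179 137.01576465] [[-0.706, -0.054, 0.706], [-0.038, 0.999, 0.038], [-0.707, 0.0, -0.707]]
```

Run:
```python
from h import *
plan([441.8,96.9,115],R_(-9.45,0),9)
```

```text
9 rows [10.3, -17.82, -0.01, 0.22, 3.8, 1.3]
```

>>> {"op": "step_arm", "data": {"increments": [[10.3, -17.82, 0, 0.22, 3.8, 1.3], [10.3, -17.82, 0, 0.22, 3.8, 1.3], [10.3, -17.82, 0, 0.22, 3.8, 1.3], [10.3, -17.82, 0, 0.22, 3.8, 1.3], [10.3, -17.82, 0, 0.22, 3.8, 1.3]], "hand": 0.5}}

```text
t: 2.68
eef_pos: [492.5, 163.6, 123.9]
eef_rot: [[-0.962, 0.077, 0.263], [0.077, 0.997, -0.01], [-0.263, 0.01, -0.965]]
ft_force: [0.1, -1.1, -0.4]
gripper_width: 0.703
```

>>> {"op": "step_arm", "data": {"increments": [[10.3, -17.82, 0, 0.22, 3.8, 1.3], [10.3, -17.82, 0, 0.22, 3.8, 1.3], [10.3, -17.82, 0, 0.22, 3.8, 1.3], [10.3, -17.82, 0, 0.22, 3.8, 1.3], [0, 0, 0, 0, 0, 0]]}}

```text
t: 3.1
eef_pos: [445.3, 94.3, 116.2]
eef_rot: [[-0.985, 0.174, 0.003], [0.174, 0.985, 0.005], [-0.002, 0.006, -1.0]]
ft_force: [0.9, -0.2, 0.1]
gripper_width: 0.505
```

>>> {"op": "step_arm", "data": {"increments": [[0, 0, 0, 0, 0, 0], [0, 0, 0, 0, 0, 0], [0, 0, 0, 0, 0, 0]]}}

```text
t: 3.35
eef_pos: [445.0, 98.6, 116.1]
eef_rot: [[-0.986, 0.166, 0.006], [0.166, 0.986, 0.004], [-0.005, 0.005, -1.0]]
ft_force: [0.2, 0.3, 0.5]
gripper_width: 0.496
```

Run:
```python
from h import *
st(); plan([441.8,96.9,40],R_(-9.45,0),3);snap('top','pics/t1.png');snap('scene','pics/s1.png')
```

```text
t 3.35 q [-19.1  14.2   1.7 123.3  -0.8  42.1  63.5] p [445.   98.6 116.1] f [0.2 0.3 0.5] w 0.496
[[-0.986, 0.166, 0.006], [0.166, 0.986, 0.004], [-0.005, 0.005, -1.0]]
3 rows [1.04, -0.81, 25.36, 0.1, 0.1, -0.03]
```

View pics/t1.png

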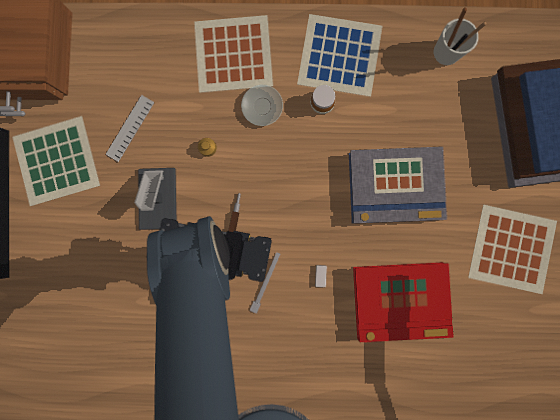

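View pics/s1.png

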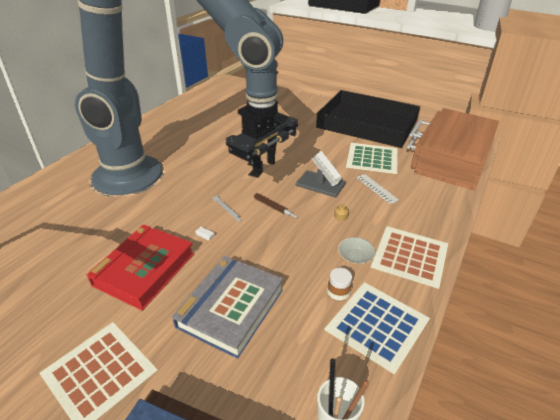

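>>> {"op": "step_arm", "data": {"increments": [[1.04, -0.8, 27, 0.1, 0.1, 0], [1.04, -0.8, 27, 0.1, 0.1, 0], [1.04, -0.8, 27, 0.1, 0.1, 0], [0, 0, 23, 0, 0, 0], [0, 0, 0, 0, 0, 0]]}}

```text
t: 3.87
eef_pos: [438.6, 95.5, 8.6]
eef_rot: [[-0.986, 0.166, -0.008], [0.166, 0.986, -0.003], [0.007, -0.005, -1.0]]
ft_force: [0.2, -0.5, -0.4]
gripper_width: 0.501
```

>>> {"op": "step_arm", "data": {"increments": [[0, 0, 0, 0, 0, 0], [0, 0, 0, 0, 0, 0]]}}

```text
t: 4.03
eef_pos: [442.4, 96.1, 12.8]
eef_rot: [[-0.986, 0.167, 0.001], [0.167, 0.986, -0.001], [-0.001, -0.001, -1.0]]
ft_force: [-0.1, -0.1, 0.3]
gripper_width: 0.5
```

Run:
```python
from h import *
st(); plan([441.8,96.9,3],R_(-9.45,0),2);im=snap('scene','pics/s2.png')
z=im[100:260,200:340,::-1];cv2.imwrite('pics/s2z.png',cv2.resize(z,None,fx=3.7,fy=3.7))
```

```text
t 4.03 q [-18.7  24.9   1.3 127.4  -1.1  27.7  63.8] p [442.4  96.1  12.8] f [-0.1 -0.1  0.3] w 0.5
[[-0.986, 0.167, 0.001], [0.167, 0.986, -0.001], [-0.001, -0.001, -1.0]]
2 rows [0.36, 0.35, 4.9, -0.02, 0.03, -0.08]
```

View pics/s2z.png

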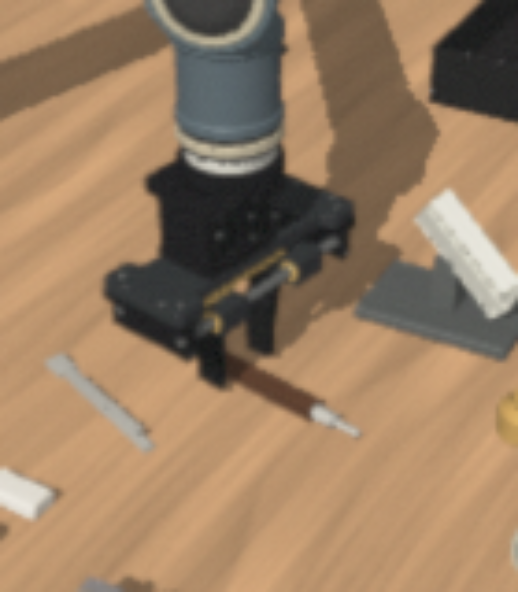

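The fingers straddle the handle and the tweezers are well clear. Next I lower slowly and close.

>>> {"op": "step_arm", "data": {"increments": [[0.2, 0.2, 2.5, 0, 0, 0], [0.2, 0.2, 2.5, 0, 0, 0], [0.2, 0.2, 2.5, 0, 0, 0], [0.1, 0.1, 1.5, 0, 0, 0], [0, 0, 0, 0, 0, 0]]}}

```text
t: 4.5
eef_pos: [440.9, 96.2, 2.7]
eef_rot: [[-0.986, 0.168, -0.001], [0.168, 0.986, -0.002], [0.001, -0.002, -1.0]]
ft_force: [0.4, -0.3, 0.1]
gripper_width: 0.497
```

>>> {"op": "step_arm", "data": {"increments": [[0, 0, 0, 0, 0, 0], [0, 0, 0, 0, 0, 0], [0, 0, 0, 0, 0, 0], [0, 0, 0, 0, 0, 0], [0, 0, 0, 0, 0, 0]], "hand": 0}}

```text
t: 4.92
eef_pos: [441.1, 96.2, 3.0]
eef_rot: [[-0.986, 0.168, -0.001], [0.168, 0.986, -0.002], [0.0, -0.002, -1.0]]
ft_force: [-0.3, 0.6, 0.8]
gripper_width: 0.208
```

>>> {"op": "step_arm", "data": {"increments": [[0, 0, -2, 0, 0, 0], [0, 0, -5, 0, 0, 0], [0, 0, -10, 0, 0, 0], [0, 0, -15, 0, 0, 0], [0, 0, -15, 0, 0, 0]]}}

```text
t: 5.33
eef_pos: [440.8, 96.1, 50.9]
eef_rot: [[-0.986, 0.168, -0.001], [0.168, 0.986, -0.002], [0.001, -0.002, -1.0]]
ft_force: [0.6, 0.9, -0.8]
gripper_width: 0.156
```

>>> {"op": "step_arm", "data": {"increments": [[0, 0, -20, 0, 0, 0], [0, 0, -20, 0, 0, 0], [0, 0, -20, 0, 0, 0], [0, 0, 0, 0, 0, 0], [0, 0, 0, 0, 0, 0]]}}

```text
t: 5.75
eef_pos: [441.9, 96.5, 111.4]
eef_rot: [[-0.986, 0.168, 0.002], [0.168, 0.986, -0.0], [-0.002, -0.0, -1.0]]
ft_force: [-1.4, -0.4, -0.7]
gripper_width: 0.157
```

Run:
```python
from h import *
st();im=snap('scene','pics/s3.png')
R=R_(3.1,-45); plan(cr(-160,0,67)+4*R[:,2],R)
z=im[60:260,200:380,::-1];cv2.imwrite('pics/s3z.png',cv2.resize(z,None,fx=3,fy=3))
```

```text
t 5.75 q [-19.4  14.4   1.9 123.8  -0.6  41.6  63.3] p [441.9  96.5 111.4] f [-1.4 -0.4 -0.7] w 0.157
[[-0.986, 0.168, 0.002], [0.168, 0.986, -0.0], [-0.002, -0.0, -1.0]]
7 rows [-4.32, 22.29, -13.27, 0.71, 6.4, -1.73]
```

View pics/s3z.png

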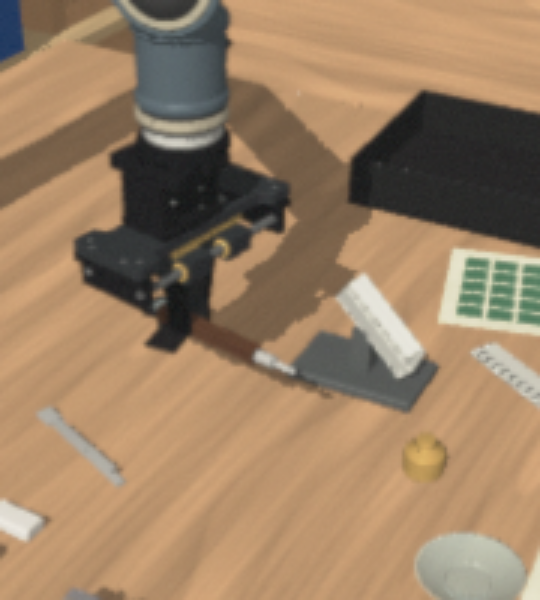

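Run:
```python
from h import *
im=snap('top','pics/t3.png');s=cv2.imread('pics/s3.png')
a=cv2.resize(im[170:280,190:290,::-1],None,fx=4,fy=4,interpolation=cv2.INTER_CUBIC)
b=cv2.resize(s[145:200,250:320],None,fx=8,fy=8,interpolation=cv2.INTER_CUBIC)
cv2.imwrite('pics/a.png',a);cv2.imwrite('pics/b.png',b)
```

```text
(no output)
```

View pics/a.png

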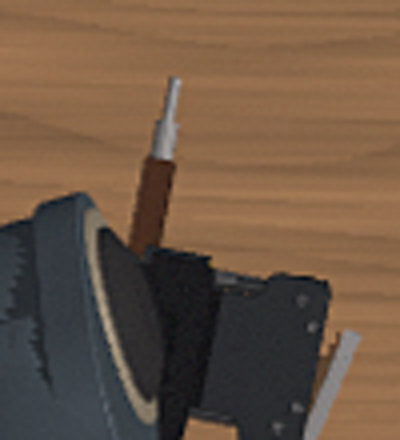

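View pics/b.png

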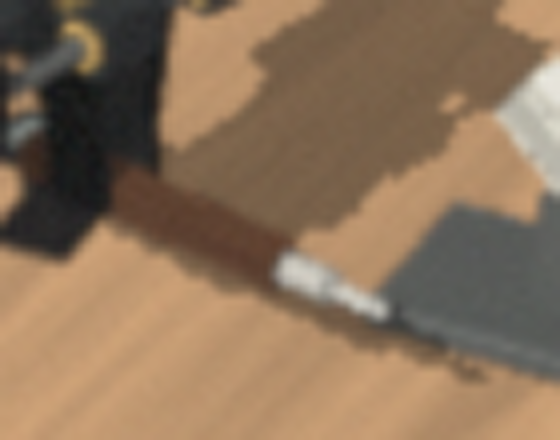

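```bash
cat >> h.py <<'E'
def tri(ut,us):
    A=[];b=[]
    o1,d1=ray('top',*ut);o2,d2=ray('scene',*us);d1=d1/np.linalg.norm(d1);d2=d2/np.linalg.norm(d2)
    P=[np.eye(3)-np.outer(d,d) for d in(d1,d2)]
    x=np.linalg.solve(P[0]+P[1],P[0]@o1+P[1]@o2); gap=np.linalg.norm(P[0]@(x-o1)); return x,gap
E
python3 - <<'E'
from h import *
Z=lambda u,v,k,x0,y0:((u+.5)/k-.5+x0,(v+.5)/k-.5+y0)
t=tri(Z(176,77,4,190,170),Z(388,316,8,250,145)); f=tri(Z(161,158,4,190,170),Z(283,262,8,250,145))
print(t,f); v=t[0]-f[0]; print(np.linalg.norm(v),np.degrees(np.arcsin(v[2]/np.linalg.norm(v))),np.degrees(np.arctan2(v[1],v[0])))
st()
E
```

```text
(array([555.24374613,  77.51275661, 112.18389213]), np.float64(0.48621837023109604)) (array([515.45097355,  82.82429175, 115.71102171]), np.float64(0.4299231119245743))
40.30034488879981 -5.021012388115131 -7.602893945271083
t 5.85 q [-19.4  14.6   1.9 123.9  -0.6  41.6  63.3] p [440.4  96.1 109.6] f [ 0.1 -0.2 -1.2] w 0.155
[[-0.986, 0.168, -0.002], [0.168, 0.986, -0.002], [0.001, -0.002, -1.0]]
```

Run:
```python
from h import *
R=R_(3.1,-45); print(cr(-127,0,67)+4*R[:,2]); plan(cr(-127,0,67)+4*R[:,2],R,10)
```

```text
[533.31138875 250.8526723  160.35028843]
10 rows [-6.02, 15.95, -8.05, 0.49, 4.47, -1.21]
```

>>> {"op": "step_arm", "data": {"increments": [[-6.02, 15.95, -8.05, 0.49, 4.47, -1.21], [-6.02, 15.95, -8.05, 0.49, 4.47, -1.21], [-6.02, 15.95, -8.05, 0.49, 4.47, -1.21], [-6.02, 15.95, -8.05, 0.49, 4.47, -1.21], [-6.02, 15.95, -8.05, 0.49, 4.47, -1.21]]}}

```text
t: 6.27
eef_pos: [486.7, 171.8, 143.1]
eef_rot: [[-0.92, 0.057, -0.388], [0.061, 0.998, 0.0], [0.387, -0.023, -0.922]]
ft_force: [0.2, 0.2, -1.4]
gripper_width: 0.157
```

>>> {"op": "step_arm", "data": {"increments": [[-6.02, 15.95, -8.05, 0.49, 4.47, -1.21], [-6.02, 15.95, -8.05, 0.49, 4.47, -1.21], [-6.02, 15.95, -8.05, 0.49, 4.47, -1.21], [-6.02, 15.95, -8.05, 0.49, 4.47, -1.21], [-6.02, 15.95, -8.05, 0.49, 4.47, -1.21]]}}

```text
t: 6.68
eef_pos: [534.4, 251.2, 159.5]
eef_rot: [[-0.703, -0.054, -0.709], [-0.037, 0.999, -0.038], [0.71, -0.001, -0.704]]
ft_force: [0.5, 0.5, -1.0]
gripper_width: 0.154
```

>>> {"op": "step_arm", "data": {"increments": [[0, 0, 0, 0, 0, 0], [0, 0, 0, 0, 0, 0], [0, 0, 0, 0, 0, 0], [0, 0, 0, 0, 0, 0]]}}

```text
t: 7.02
eef_pos: [533.7, 250.0, 161.2]
eef_rot: [[-0.707, -0.052, -0.705], [-0.036, 0.999, -0.038], [0.706, -0.001, -0.708]]
ft_force: [0.5, 0.3, -0.1]
gripper_width: 0.158
```

Run:
```python
from h import *
st()
R=R_(3.1,-45); print(R.round(3).tolist());plan(cr(-127,0,27)+4*R[:,2],R,5);
im=snap('top','pics/t4.png');s=snap('scene','pics/s4.png')
a=cv2.resize(im[150:250,110:230,::-1],None,fx=5,fy=5,interpolation=cv2.INTER_CUBIC)
b=cv2.resize(s[110:210,260:380,::-1],None,fx=6,fy=6,interpolation=cv2.INTER_CUBIC)
cv2.imwrite('pics/a4.png',a);cv2.imwrite('pics/b4.png',b)
```

```text
t 7.02 q [-19.9  46.   -3.9  74.8 -11.9 101.8  71.3] p [533.7 250.  161.2] f [ 0.5  0.3 -0.1] w 0.158
[[-0.707, -0.052, -0.705], [-0.036, 0.999, -0.038], [0.706, -0.001, -0.708]]
[[-0.706, -0.054, -0.706], [-0.038, 0.999, -0.038], [0.707, 0.0, -0.707]]
5 rows [-0.07, 0.16, 8.17, 0.01, 0.02, -0.02]
```

View pics/a4.png

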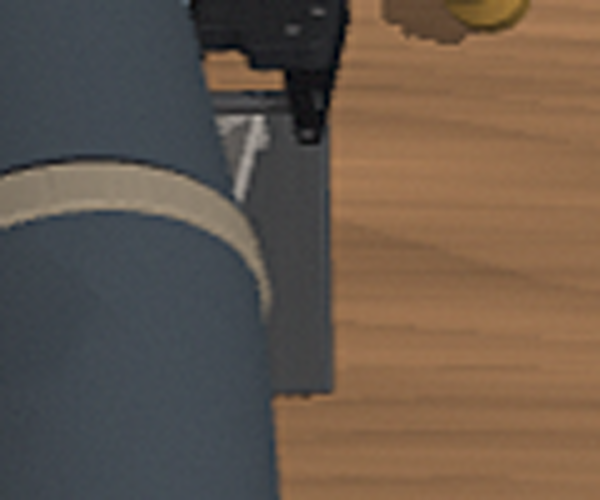

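View pics/b4.png

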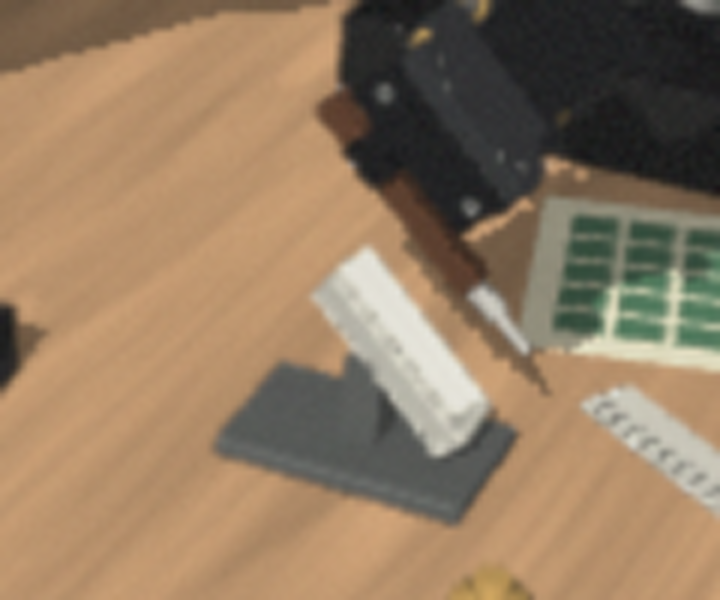

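Run:
```python
from h import *
s=monitor.sense();R=s['eef_rot'];a=s['eef_pos']-4*R[:,2]
f=lambda p:(proj('scene',p)+.5-[260,110])*6-.5
x=-R[:,0]
for d in(-35,75,115): print(d,f(a+x*d))
for m in[(-92,17,17),(-92,-17,17),(-92,-11,0),(0,-17,17),(0,-11,0),(0,17,17)]: print(m,f(cr(*m)))
```

```text
-35 [331.69744412  89.27866793]
75 [478.67352949 279.3198011 ]
115 [530.6964574  346.85665612]
(-92, 17, 17) [363.39072221 245.23660677]
(-92, -17, 17) [334.85306564 278.37583915]
(-92, -11, 0) [315.16055909 288.21981194]
(0, -17, 17) [453.69551    430.24517928]
(0, -11, 0) [432.6972896 437.87995  ]
(0, 17, 17) [479.41350649 394.50782248]
```

>>> {"op": "step_arm", "data": {"increments": [[0, 0.16, 8.17, 0, 0, 0], [0, 0.16, 8.17, 0, 0, 0], [0, 0.16, 8.17, 0, 0, 0], [0, 0.16, 8.17, 0, 0, 0], [0, 0.16, 8.17, 0, 0, 0]]}}

```text
t: 7.53
eef_pos: [504.1, 250.2, 131.3]
eef_rot: [[-0.707, -0.053, -0.706], [-0.038, 0.999, -0.038], [0.707, -0.0, -0.708]]
ft_force: [0.4, -0.3, -0.4]
gripper_width: 0.157
```

>>> {"op": "step_arm", "data": {"increments": [[0, 0, 4, 0, 0, 0], [0, 0, 4, 0, 0, 0], [0, 0, 3, 0, 0, 0], [0, 0, 0, 0, 0, 0], [0, 0, 0, 0, 0, 0]]}}

```text
t: 7.95
eef_pos: [497.6, 249.9, 124.1]
eef_rot: [[-0.707, -0.053, -0.705], [-0.038, 0.999, -0.037], [0.706, 0.0, -0.708]]
ft_force: [-0.5, 0.0, -0.6]
gripper_width: 0.156
```

Run:
```python
from h import *
st()
R=R_(3.1,-45); print(cr(-127,0,16)+4*R[:,2]); plan(cr(-127,0,9)+4*R[:,2],R,5);
s=snap('scene','pics/s5.png')
b=cv2.resize(s[110:210,260:380,::-1],None,fx=6,fy=6,interpolation=cv2.INTER_CUBIC)
cv2.imwrite('pics/b5.png',b)
```

```text
t 7.95 q [-20.4  45.2  -4.5  81.9 -12.1  95.4  71.8] p [497.6 249.9 124.1] f [-0.5  0.  -0.6] w 0.156
[[-0.707, -0.053, -0.705], [-0.038, 0.999, -0.037], [0.706, 0.0, -0.708]]
[497.30171415 248.90245803 124.28784258]
5 rows [0.08, -0.2, 1.41, 0.01, 0.02, -0.01]
```

View pics/b5.png

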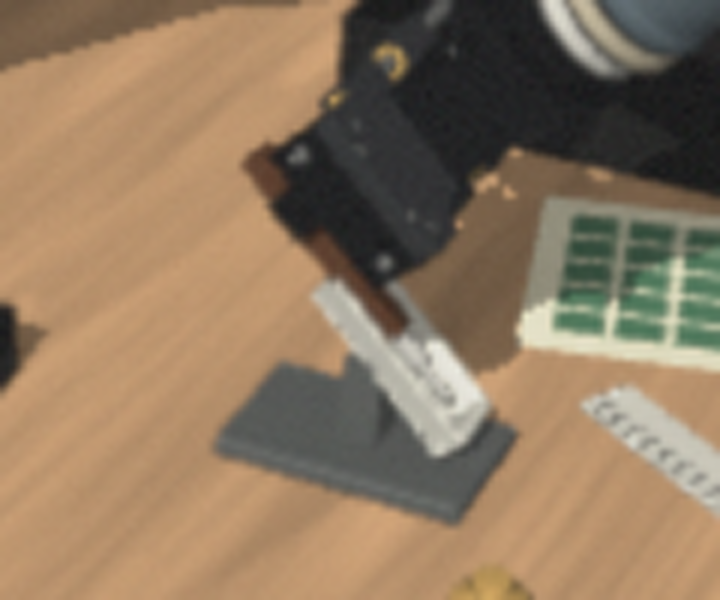

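The burnisher is in the channel with its tip short of the stop. I'll lower it slowly now.

>>> {"op": "step_arm", "data": {"increments": [[0, 0, 1.5, 0, 0, 0], [0, 0, 1.5, 0, 0, 0], [0, 0, 1, 0, 0, 0], [0, 0, 1, 0, 0, 0], [0, 0, 0, 0, 0, 0]]}}

```text
t: 8.42
eef_pos: [493.7, 249.7, 120.4]
eef_rot: [[-0.707, -0.053, -0.705], [-0.038, 0.999, -0.038], [0.706, -0.0, -0.708]]
ft_force: [-0.7, 0.4, -1.2]
gripper_width: 0.157
```

>>> {"op": "step_arm", "data": {"increments": [[0, 0, 1, 0, 0, 0], [0, 0, 1, 0, 0, 0], [0, 0, 0, 0, 0, 0], [0, 0, 0, 0, 0, 0]]}}

```text
t: 8.75
eef_pos: [493.0, 249.7, 119.7]
eef_rot: [[-0.708, -0.053, -0.704], [-0.038, 0.999, -0.037], [0.705, 0.0, -0.709]]
ft_force: [2.2, -0.3, 3.8]
gripper_width: 0.158
```

Run:
```python
from h import *
st()
R=R_(3.1,-45); plan(cr(-127,0,9)+4*R[:,2],R,1);
```

```text
t 8.75 q [-20.5  45.1  -4.5  82.7 -12.1  94.6  71.8] p [493.  249.7 119.7] f [ 2.2 -0.3  3.8] w 0.158
[[-0.708, -0.053, -0.704], [-0.038, 0.999, -0.037], [0.705, 0.0, -0.709]]
1 rows [0.27, -1.0, 0.75, 0.06, 0.15, -0.03]
```

>>> {"op": "step_arm", "data": {"increments": [[-2.5, 0, -0.5, 0, 0, 0], [-2.5, 0, 0, 0, 0, 0], [-2.5, 0, 0, 0, 0, 0], [-1.5, 0, 0, 0, 0, 0], [0, 0, 0, 0, 0, 0]]}}

```text
t: 9.17
eef_pos: [499.4, 250.2, 113.4]
eef_rot: [[-0.707, -0.053, -0.706], [-0.038, 0.999, -0.037], [0.707, 0.001, -0.708]]
ft_force: [3.0, 0.4, 5.0]
gripper_width: 0.158
```

>>> {"op": "step_arm", "data": {"increments": [[-1, 0, 0, 0, 0, 0], [0, 0, 0, 0, 0, 0]]}}

```text
t: 9.33
eef_pos: [500.1, 250.2, 112.7]
eef_rot: [[-0.707, -0.053, -0.705], [-0.038, 0.999, -0.037], [0.706, 0.001, -0.708]]
ft_force: [1.3, -0.4, 4.9]
gripper_width: 0.16
```

>>> {"op": "step_arm", "data": {"increments": [[-1, 0, 0, 0, 0, 0], [0, 0, 0, 0, 0, 0]]}}

```text
t: 9.5
eef_pos: [500.8, 250.3, 112.1]
eef_rot: [[-0.707, -0.053, -0.705], [-0.038, 0.999, -0.037], [0.706, 0.001, -0.708]]
ft_force: [1.4, -0.2, 5.5]
gripper_width: 0.158
```

Run:
```python
from h import *
st();s=monitor.sense();print('tool-axis force',s['eef_rot'].T@s['ft_force'])
R=R_(3.1,-45); plan(cr(-115,0,7)+4*R[:,2],R,1);
```

```text
t 9.5 q [-20.4  46.2  -4.4  81.6 -12.   94.7  72. ] p [500.8 250.3 112.1] f [ 1.4 -0.2  5.5] w 0.158
[[-0.707, -0.053, -0.705], [-0.038, 0.999, -0.037], [0.706, 0.001, -0.708]]
tool-axis force [ 2.8485583  -0.23449379 -4.87976297]
1 rows [-0.83, -1.2, 2.91, 0.06, 0.05, -0.01]
```

>>> {"op": "step_arm", "data": {"increments": [[-1, 0, -0.4, 0, 0, 0], [0, 0, 0, 0, 0, 0]]}}

```text
t: 9.67
eef_pos: [501.7, 250.3, 111.2]
eef_rot: [[-0.707, -0.053, -0.705], [-0.038, 0.999, -0.037], [0.706, 0.0, -0.708]]
ft_force: [1.9, 0.3, 3.0]
gripper_width: 0.156
```

>>> {"op": "step_arm", "data": {"increments": [[-1, 0, 0, 0, 0, 0], [0, 0, 0, 0, 0, 0]]}}

```text
t: 9.83
eef_pos: [501.9, 250.3, 111.1]
eef_rot: [[-0.706, -0.054, -0.707], [-0.038, 0.999, -0.038], [0.708, 0.0, -0.707]]
ft_force: [1.1, 1.1, 6.2]
gripper_width: 0.156
```

Run:
```python
from h import *
st();s=monitor.sense();print('tool-axis force',s['eef_rot'].T@s['ft_force'])
R=R_(3.1,-45); plan(cr(-115,0,7)+4*R[:,2],R,1);
s=snap('scene','pics/s6.png')
b=cv2.resize(s[110:210,260:380,::-1],None,fx=6,fy=6,interpolation=cv2.INTER_CUBIC)
cv2.imwrite('pics/b6.png',b)
```

```text
t 9.83 q [-20.4  46.4  -4.4  81.4 -12.   94.8  72.1] p [501.9 250.3 111.1] f [1.1 1.1 6.2] w 0.156
[[-0.706, -0.054, -0.707], [-0.038, 0.999, -0.038], [0.708, 0.0, -0.707]]
tool-axis force [ 3.58746801  1.00638681 -5.16473664]
1 rows [0.63, -1.16, 2.93, 0.04, -0.04, -0.0]
```

View pics/b6.png

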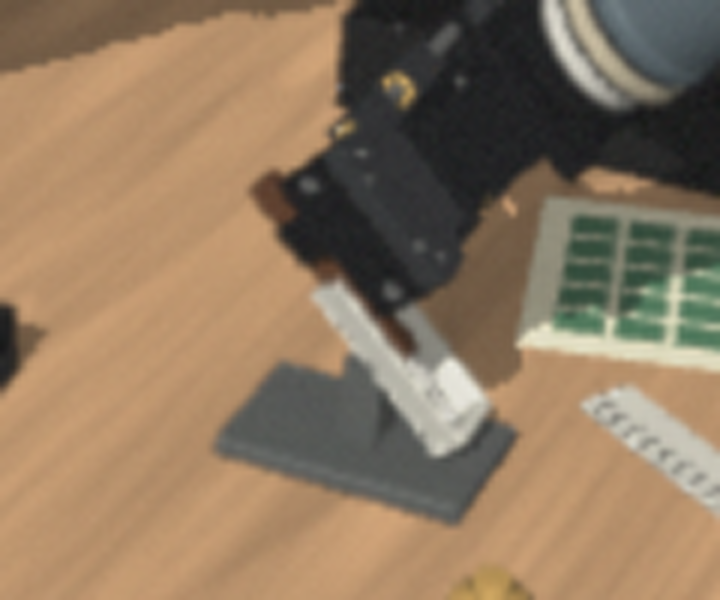

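>>> {"op": "step_arm", "data": {"increments": [[-1, 0, 0, 0, 0, 0], [0, 0, 0, 0, 0, 0]]}}

```text
t: 10.05
eef_pos: [502.0, 250.3, 111.0]
eef_rot: [[-0.704, -0.054, -0.708], [-0.038, 0.999, -0.038], [0.709, 0.0, -0.705]]
ft_force: [-1.6, 0.5, 8.1]
gripper_width: 0.156
```

Run:
```python
from h import *
st();s=monitor.sense();print('tool-axis force',s['eef_rot'].T@s['ft_force'])
R=R_(3.1,-45); plan(cr(-115,0,7)+4*R[:,2],R,1);
```

```text
t 10.05 q [-20.4  46.5  -4.4  81.3 -12.   95.   72.1] p [502.  250.3 111. ] f [-1.6  0.5  8.1] w 0.156
[[-0.704, -0.054, -0.708], [-0.038, 0.999, -0.038], [0.709, 0.0, -0.705]]
tool-axis force [ 6.84516138  0.63514759 -4.60419013]
1 rows [0.79, -1.16, 2.95, 0.02, -0.14, 0.01]
```

The tip is against the stop: TCP no longer advances and the force is rising. Releasing.

>>> {"op": "step_arm", "data": {"increments": [[1, 0, 0, 0, 0, 0], [0, 0, 0, 0, 0, 0], [0, 0, 0, 0, 0, 0], [0, 0, 0, 0, 0, 0]], "hand": 0.4}}

```text
t: 10.38
eef_pos: [502.1, 249.9, 109.9]
eef_rot: [[-0.707, -0.053, -0.706], [-0.037, 0.999, -0.038], [0.707, -0.001, -0.708]]
ft_force: [0.0, -0.0, -0.7]
gripper_width: 0.357
```

>>> {"op": "step_arm", "data": {"increments": [[0, 0, -8, 0, 0, 0], [0, 0, -16, 0, 0, 0], [0, 0, -20, 0, 0, 0], [0, 0, -20, 0, 0, 0], [0, 0, -20, 0, 0, 0]]}}

```text
t: 10.8
eef_pos: [562.5, 253.2, 170.9]
eef_rot: [[-0.707, -0.053, -0.705], [-0.037, 0.999, -0.038], [0.706, -0.0, -0.708]]
ft_force: [-0.2, 0.1, -0.1]
gripper_width: 0.398
```

>>> {"op": "step_arm", "data": {"increments": [[0, 0, 0, 0, 0, 0], [0, 0, 0, 0, 0, 0]]}}

```text
t: 10.97
eef_pos: [562.3, 253.2, 170.1]
eef_rot: [[-0.708, -0.053, -0.704], [-0.038, 0.999, -0.037], [0.705, 0.0, -0.709]]
ft_force: [-0.2, 0.2, -0.6]
gripper_width: 0.399
```

Run:
```python
from h import *
st()
im=snap('top','pics/t7.png');s=snap('scene','pics/s7.png')
b=cv2.resize(s[120:210,280:380,::-1],None,fx=6,fy=6,interpolation=cv2.INTER_CUBIC)
cv2.imwrite('pics/b7.png',b)
a=cv2.resize(im[150:250,110:230,::-1],None,fx=5,fy=5,interpolation=cv2.INTER_CUBIC)
cv2.imwrite('pics/a7.png',a)
f=lambda p:(proj('scene',p)+.5-[280,120])*6-.5
print('pred butt top edge',f(cr(-150,-7,14)),f(cr(-150,7,14)),f(cr(-150,-7,0)))
```

```text
t 10.97 q [-19.7  48.1  -3.6  69.2 -11.8 105.2  71.2] p [562.3 253.2 170.1] f [-0.2  0.2 -0.6] w 0.399
[[-0.708, -0.053, -0.704], [-0.038, 0.999, -0.037], [0.705, 0.0, -0.709]]
pred butt top edge [142.71533692 114.04217756] [155.24438335 101.11187331] [122.78663668 127.96167463]
```

View pics/b7.png

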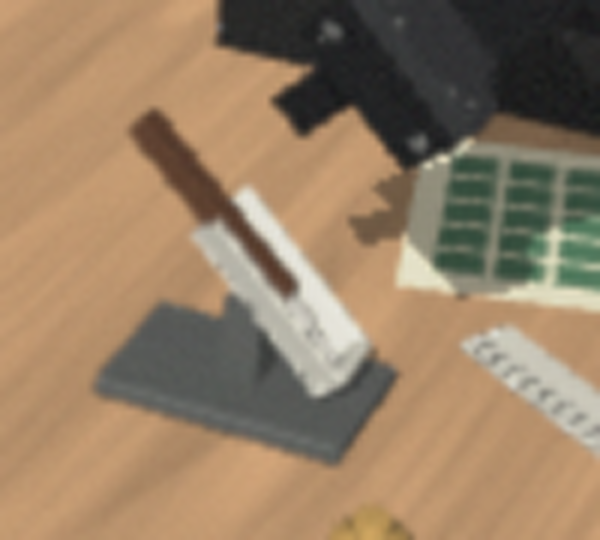

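View pics/a7.png

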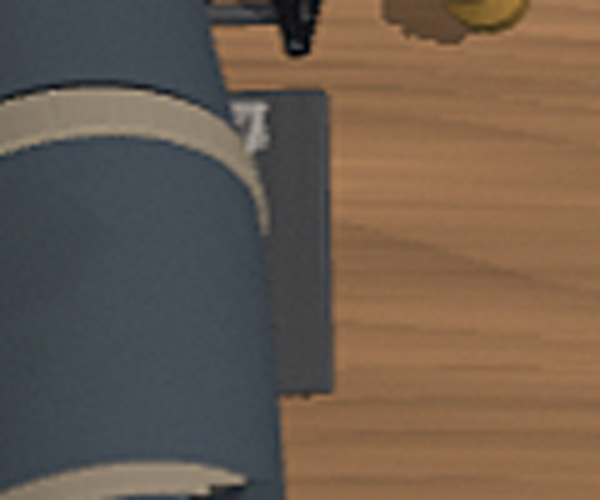

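```bash
cat >> h.py <<'E'
def pathz(pos,R,n):
    pass
E
python3 - <<'E'
from h import *
R=R_(3.1,15); g=cr(-125,0,7)+17*R[:,2]; pre=g-90*R[:,2]; print('grasp',g,'pre',pre)
plan(pre+[0,0,20],R,12)
E
```

```text
grasp [499.57698323 249.0256822  102.91735607] pre [476.31735555 247.76598579 189.85068044]
12 rows [8.1, -0.07, -1.16, -0.0, -5.0, -0.0]
```

>>> {"op": "step_arm", "data": {"increments": [[8.1, 0, -1.16, 0, -5, 0], [8.1, 0, -1.16, 0, -5, 0], [8.1, 0, -1.16, 0, -5, 0], [8.1, 0, -1.16, 0, -5, 0], [8.1, 0, -1.16, 0, -5, 0]]}}

```text
t: 11.48
eef_pos: [530.8, 251.5, 197.4]
eef_rot: [[-0.94, -0.054, -0.338], [-0.05, 0.999, -0.018], [0.338, -0.0, -0.941]]
ft_force: [-0.3, 1.1, 0.1]
gripper_width: 0.4
```

>>> {"op": "step_arm", "data": {"increments": [[8.1, 0, -1.16, 0, -5, 0], [8.1, 0, -1.16, 0, -5, 0], [8.1, 0, -1.16, 0, -5, 0], [8.1, 0, -1.16, 0, -5, 0], [8.1, 0, -1.16, 0, -5, 0]]}}

```text
t: 11.9
eef_pos: [491.8, 249.4, 210.1]
eef_rot: [[-0.994, -0.054, 0.091], [-0.054, 0.999, 0.005], [-0.092, 0.0, -0.996]]
ft_force: [0.2, 0.3, -0.2]
gripper_width: 0.401
```

>>> {"op": "step_arm", "data": {"increments": [[8.1, 0, -1.16, 0, -5, 0], [8.1, 0, -1.16, 0, -5, 0], [0, 0, 0, 0, 0, 0], [0, 0, 0, 0, 0, 0], [0, 0, 0, 0, 0, 0]]}}

```text
t: 12.32
eef_pos: [476.9, 248.8, 210.4]
eef_rot: [[-0.964, -0.054, 0.259], [-0.052, 0.999, 0.014], [-0.259, -0.0, -0.966]]
ft_force: [-0.2, 0.9, 0.2]
gripper_width: 0.401
```

Run:
```python
from h import *
st()
R=R_(3.1,15); g=cr(-125,0,7)+17*R[:,2]; plan(g-40*R[:,2],R,5)
im=snap('top','pics/t8.png');s=snap('scene','pics/s8.png')
b=cv2.resize(s[60:210,240:380,::-1],None,fx=4,fy=4,interpolation=cv2.INTER_CUBIC)
cv2.imwrite('pics/b8.png',b)
a=cv2.resize(im[150:270,110:260,::-1],None,fx=4,fy=4,interpolation=cv2.INTER_CUBIC)
cv2.imwrite('pics/a8.png',a)
```

```text
t 12.32 q [-35.4   8.7  -1.7 116.8  12.8  42.6  47.5] p [476.9 248.8 210.4] f [-0.2  0.9  0.2] w 0.401
[[-0.964, -0.054, 0.259], [-0.052, 0.999, 0.014], [-0.259, -0.0, -0.966]]
5 rows [1.19, -0.19, 13.94, -0.0, 0.01, -0.01]
```

View pics/b8.png

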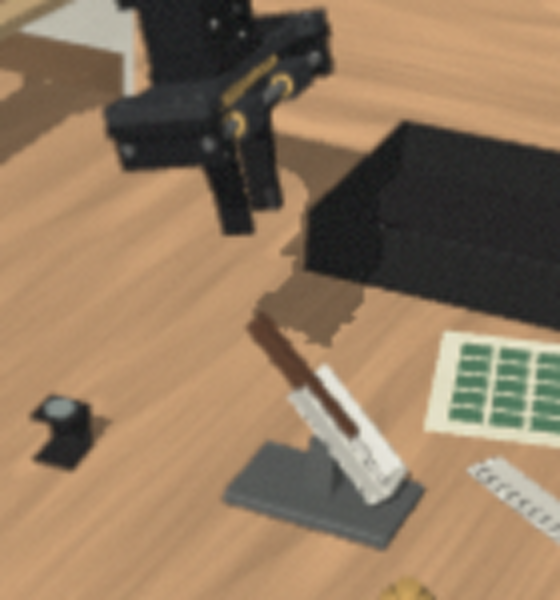

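View pics/a8.png

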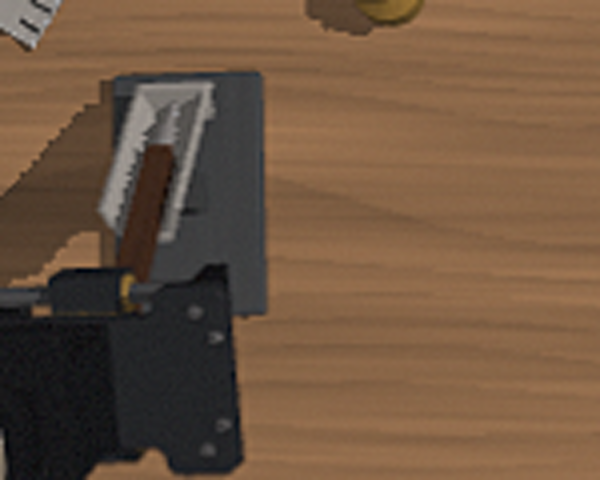

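>>> {"op": "step_arm", "data": {"increments": [[1.2, -0.2, 13.9, 0, 0, 0], [1.2, -0.2, 13.9, 0, 0, 0], [1.2, -0.2, 13.9, 0, 0, 0], [1.2, -0.2, 13.9, 0, 0, 0], [1.2, -0.2, 13.9, 0, 0, 0]]}}

```text
t: 12.83
eef_pos: [490.7, 248.2, 141.0]
eef_rot: [[-0.964, -0.052, 0.26], [-0.05, 0.999, 0.013], [-0.26, 0.0, -0.966]]
ft_force: [0.5, -0.0, 0.8]
gripper_width: 0.4
```

>>> {"op": "step_arm", "data": {"increments": [[0, 0, 8, 0, 0, 0], [0, 0, 8, 0, 0, 0], [0, 0, 6, 0, 0, 0], [0, 0, 0, 0, 0, 0], [0, 0, 0, 0, 0, 0]]}}

```text
t: 13.25
eef_pos: [495.4, 248.8, 120.6]
eef_rot: [[-0.964, -0.053, 0.26], [-0.051, 0.999, 0.014], [-0.26, -0.0, -0.966]]
ft_force: [-0.1, -0.2, 0.9]
gripper_width: 0.398
```

Run:
```python
from h import *
st()
R=R_(3.1,15); g=cr(-125,0,7)+17*R[:,2]; plan(g,R,5)
im=snap('top','pics/t9.png');s=snap('scene','pics/s9.png')
b=cv2.resize(s[100:210,260:380,::-1],None,fx=5,fy=5,interpolation=cv2.INTER_CUBIC)
cv2.imwrite('pics/b9.png',b)
```

```text
t 13.25 q [-35.4  17.   -0.2 120.3  16.   30.9  44.5] p [495.4 248.8 120.6] f [-0.1 -0.2  0.9] w 0.398
[[-0.964, -0.053, 0.26], [-0.051, 0.999, 0.014], [-0.26, -0.0, -0.966]]
5 rows [0.1, 0.0, 3.64, -0.0, 0.01, -0.01]
```

View pics/b9.png

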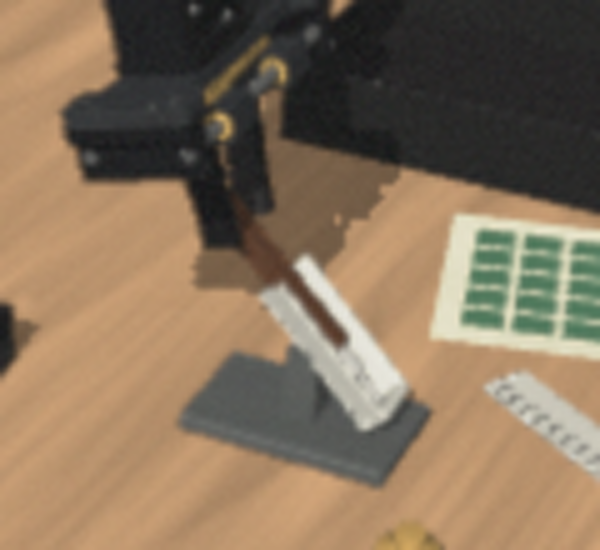

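>>> {"op": "step_arm", "data": {"increments": [[0.1, 0, 4.5, 0, 0, 0], [0.1, 0, 4.5, 0, 0, 0], [0.1, 0, 4, 0, 0, 0], [0.1, 0, 3, 0, 0, 0], [0, 0, 0, 0, 0, 0]]}}

```text
t: 13.77
eef_pos: [498.5, 248.7, 104.2]
eef_rot: [[-0.965, -0.053, 0.259], [-0.051, 0.999, 0.013], [-0.259, -0.001, -0.966]]
ft_force: [0.0, 0.2, 0.0]
gripper_width: 0.4
```

>>> {"op": "step_arm", "data": {"increments": [[0, 0, 0, 0, 0, 0], [0, 0, 0, 0, 0, 0], [0, 0, 0, 0, 0, 0], [0, 0, 0, 0, 0, 0], [0, 0, 0, 0, 0, 0]], "hand": 0}}

```text
t: 14.18
eef_pos: [498.9, 248.9, 105.2]
eef_rot: [[-0.964, -0.053, 0.26], [-0.051, 0.999, 0.014], [-0.26, 0.0, -0.966]]
ft_force: [-0.1, -0.1, 0.8]
gripper_width: 0.159
```

>>> {"op": "step_arm", "data": {"increments": [[0, 0, 0, 0, 0, 0], [0, 0, 0, 0, 0, 0], [0, 0, 0, 0, 0, 0]]}}

```text
t: 14.43
eef_pos: [498.9, 248.9, 105.2]
eef_rot: [[-0.964, -0.053, 0.26], [-0.051, 0.999, 0.014], [-0.26, 0.0, -0.966]]
ft_force: [-0.7, -0.4, 1.2]
gripper_width: 0.163
```

Run:
```python
from h import *
st(); s=monitor.sense(); p,R=s['eef_pos'],s['eef_rot']
tip=cr(0,0,7); rel=R.T@(tip-p); ax=R.T@(cr(1,0,7)-tip); print('tip in tool (model)',rel,'axis',ax)
# lift: along cradle normal 50mm then up
plan(p+70*np.array([np.sqrt(.5)*.9985,.038,np.sqrt(.5)]),R,6)
```

```text
t 14.43 q [-35.5  18.6   0.2 120.7  16.6  28.9  43.9] p [498.9 248.9 105.2] f [-0.7 -0.4  1.2] w 0.163
[[-0.964, -0.053, 0.26], [-0.051, 0.999, 0.014], [-0.26, 0.0, -0.966]]
tip in tool (model) [-62.46854591   0.11180756  93.69821029] axis [-4.98804115e-01  6.13260983e-04  8.66714531e-01]
6 rows [-10.11, 0.0, -5.82, 0.0, 0.0, 0.0]
```

>>> {"op": "step_arm", "data": {"increments": [[-10.1, 0, -5.8, 0, 0, 0], [-10.1, 0, -5.8, 0, 0, 0], [-10.1, 0, -5.8, 0, 0, 0], [-10.1, 0, -5.8, 0, 0, 0], [-10.1, 0, -5.8, 0, 0, 0]]}}

```text
t: 14.85
eef_pos: [541.5, 251.2, 147.5]
eef_rot: [[-0.964, -0.053, 0.261], [-0.051, 0.999, 0.014], [-0.261, 0.001, -0.965]]
ft_force: [0.4, -0.1, -0.7]
gripper_width: 0.157
```

>>> {"op": "step_arm", "data": {"increments": [[-10.1, 0, -5.8, 0, 0, 0], [0, 0, 0, 0, 0, 0], [0, 0, 0, 0, 0, 0]]}}

```text
t: 15.1
eef_pos: [549.0, 251.5, 155.0]
eef_rot: [[-0.964, -0.052, 0.26], [-0.05, 0.999, 0.014], [-0.261, 0.001, -0.965]]
ft_force: [-0.3, -0.5, -0.7]
gripper_width: 0.157
```

```bash
cat >> h.py <<'E'
REL=np.array([-62.47,0.11,93.70])
GS=np.array([525.85,-157.98,36.]);GE=np.array([535.47,-347.74,36.])
def gr(s): # s mm from start toward end
    return GS+(GE-GS)/190*s
E
python3 - <<'E'
from h import *
st(); R=R_(2.9,-30); p=gr(1)+[0,0,40]-R@REL; print(p, R.round(3).tolist()); plan(p,R,18)
s=snap('scene','pics/s10.png');cv2.imwrite('pics/b10.png',cv2.resize(s[60:210,240:380,::-1],None,fx=4,fy=4,interpolation=cv2.INTER_CUBIC))
E
```

```text
t 15.1 q [-31.4  18.3  -1.2 112.5  13.1  36.7  50.8] p [549.  251.5 155. ] f [-0.3 -0.5 -0.7] w 0.157
[[-0.964, -0.052, 0.26], [-0.05, 0.999, 0.014], [-0.261, 0.001, -0.965]]
[ 518.66487527 -159.4554255   188.38158033] [[-0.865, -0.051, -0.499], [-0.044, 0.999, -0.025], [0.5, 0.0, -0.866]]
18 rows [3.12, -22.71, -1.59, 0.0, 2.51, 0.01]
```

View pics/b10.png

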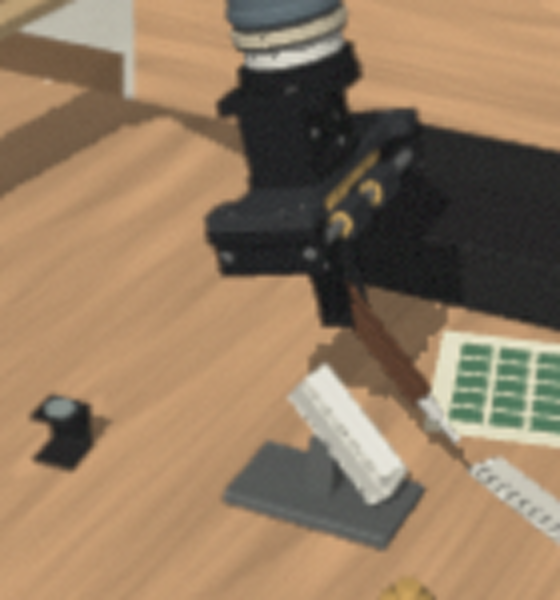

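Lifted clear of the channel and still held at about 45°. Next I travel to the album, turning it upright on the way.

>>> {"op": "step_arm", "data": {"increments": [[3.12, -22.71, -1.59, 0, 2.51, 0], [3.12, -22.71, -1.59, 0, 2.51, 0], [3.12, -22.71, -1.59, 0, 2.51, 0], [3.12, -22.71, -1.59, 0, 2.51, 0], [3.12, -22.71, -1.59, 0, 2.51, 0]]}}

```text
t: 15.57
eef_pos: [536.3, 136.4, 158.9]
eef_rot: [[-0.998, -0.054, 0.04], [-0.054, 0.999, 0.002], [-0.04, 0.0, -0.999]]
ft_force: [1.8, 0.5, -1.1]
gripper_width: 0.16
```

>>> {"op": "step_arm", "data": {"increments": [[3.12, -22.71, -1.59, 0, 2.51, 0], [3.12, -22.71, -1.59, 0, 2.51, 0], [3.12, -22.71, -1.59, 0, 2.51, 0], [3.12, -22.71, -1.59, 0, 2.51, 0], [3.12, -22.71, -1.59, 0, 2.51, 0]]}}

```text
t: 15.98
eef_pos: [527.4, 22.3, 167.7]
eef_rot: [[-0.983, -0.054, -0.177], [-0.053, 0.999, -0.009], [0.178, 0.0, -0.984]]
ft_force: [0.2, 0.7, -0.7]
gripper_width: 0.156
```

>>> {"op": "step_arm", "data": {"increments": [[3.12, -22.71, -1.59, 0, 2.51, 0], [3.12, -22.71, -1.59, 0, 2.51, 0], [3.12, -22.71, -1.59, 0, 2.51, 0], [3.12, -22.71, -1.59, 0, 2.51, 0], [3.12, -22.71, -1.59, 0, 2.51, 0]]}}

```text
t: 16.4
eef_pos: [520.8, -91.6, 179.4]
eef_rot: [[-0.921, -0.054, -0.386], [-0.05, 0.999, -0.02], [0.387, 0.001, -0.922]]
ft_force: [-0.0, 0.6, -0.3]
gripper_width: 0.156
```

>>> {"op": "step_arm", "data": {"increments": [[3.12, -22.71, -1.59, 0, 2.51, 0], [3.12, -22.71, -1.59, 0, 2.51, 0], [3.12, -22.71, -1.59, 0, 2.51, 0], [0, 0, 0, 0, 0, 0], [0, 0, 0, 0, 0, 0]]}}

```text
t: 16.82
eef_pos: [518.2, -160.2, 186.9]
eef_rot: [[-0.863, -0.051, -0.502], [-0.044, 0.999, -0.026], [0.503, -0.0, -0.864]]
ft_force: [0.5, 0.2, 0.5]
gripper_width: 0.163
```

>>> {"op": "step_arm", "data": {"increments": [[0, 0, 0, 0, 0, 0], [0, 0, 0, 0, 0, 0], [0, 0, 0, 0, 0, 0]]}}

```text
t: 17.07
eef_pos: [518.7, -157.9, 188.2]
eef_rot: [[-0.864, -0.055, -0.501], [-0.048, 0.998, -0.027], [0.501, 0.001, -0.865]]
ft_force: [-0.7, 0.5, -0.5]
gripper_width: 0.158
```

Run:
```python
from h import *
st(); s=monitor.sense();R=R_(2.9,-30); 
print('tip model',s['eef_pos']+s['eef_rot']@REL,gr(1)); plan(gr(1)+[0,0,20]-R@REL,R,4)
t=snap('top','pics/t11.png');s=snap('scene','pics/s11.png')
cv2.imwrite('pics/b11.png',cv2.resize(s[190:330,150:290,::-1],None,fx=4,fy=4,interpolation=cv2.INTER_CUBIC))
cv2.imwrite('pics/a11.png',cv2.resize(t[130:240,300:460,::-1],None,fx=5,fy=5,interpolation=cv2.INTER_CUBIC))
```

```text
t 17.07 q [  5.6  32.1   5.   90.    4.1  87.3 102.4] p [ 518.7 -157.9  188.2] f [-0.7  0.5 -0.5] w 0.158
[[-0.864, -0.055, -0.501], [-0.048, 0.998, -0.027], [0.501, 0.001, -0.865]]
tip model [ 525.73472745 -157.27030804   75.79252704] [ 525.90063158 -158.97873684   36.        ]
4 rows [-2.46, -0.4, 4.3, -0.02, -0.02, 0.07]
```

View pics/b11.png

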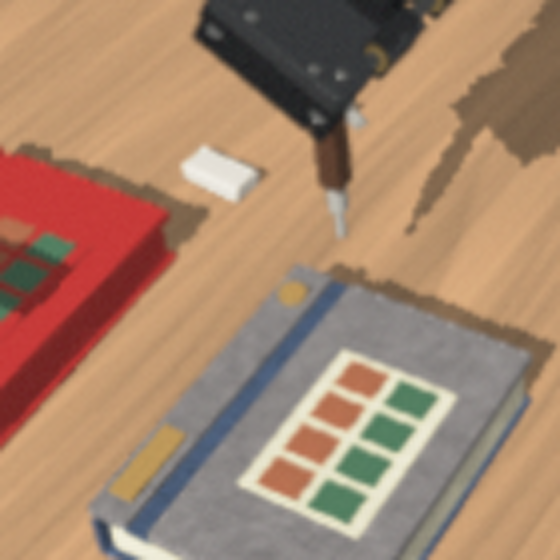

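View pics/a11.png

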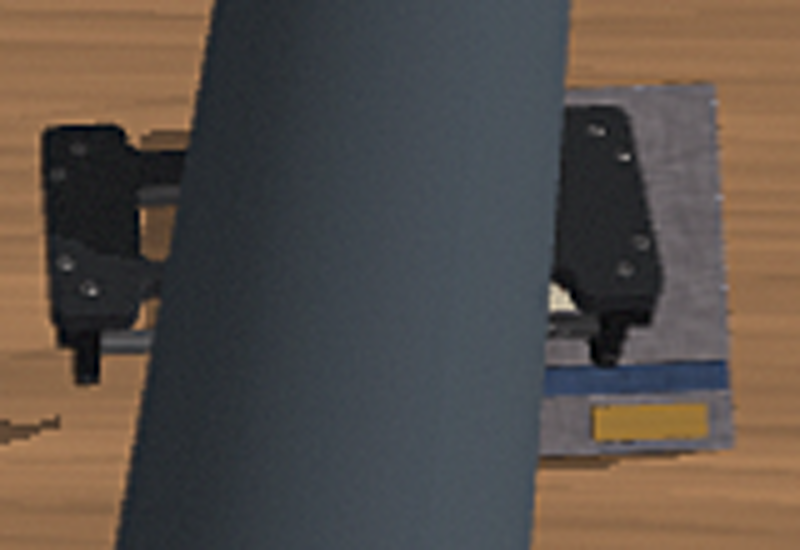

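```bash
python3 - <<'E'
from h import *
s=monitor.sense();R=s['eef_rot'];p=s['eef_pos']
f=lambda p:np.round((proj('scene',p)+.5-[150,190])*4-.5,1)
tip=p+R@REL; ax=R@np.array([-.5,0,.866]); print('tip',f(tip),'ferrule',f(tip-40*ax),f(tip+[1,0,0])-f(tip),f(tip+[0,1,0])-f(tip),f(tip+[0,0,1])-f(tip))
e=np.array([np.cos(np.radians(2.9)),np.sin(np.radians(2.9)),0])
for n,q in(('gs',gr(0)),('ge',gr(190))):
    print(n,f(q+[0,0,4]+6*e),f(q+[0,0,4]-6*e))
E
python3 - <<'E'
import cv2
s=cv2.imread('pics/s11.png')
cv2.imwrite('pics/b11b.png',cv2.resize(s[215:275,205:255],None,fx=10,fy=10,interpolation=cv2.INTER_CUBIC))
E
```

```text
tip [338.5 230.1] ferrule [333.3 176.1] [1.5 0.7] [ 1.1 -1.1] [-0.1 -1.3]
gs [352.1 279.8] [334.  272.7]
ge [143.6 529.2] [123.9 519.5]
```

View pics/b11b.png

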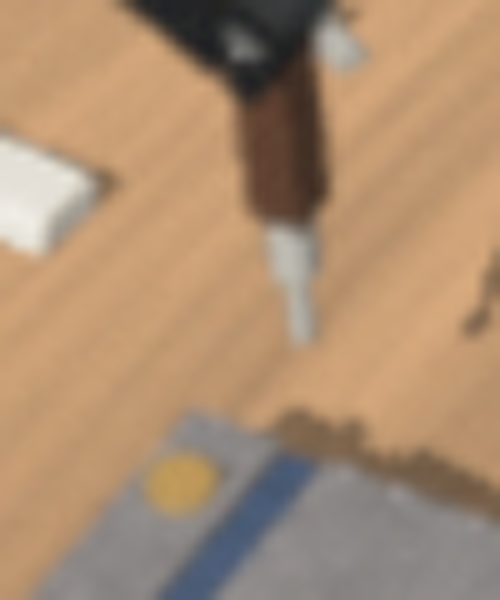

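```bash
python3 - <<'E'
from h import *
s=monitor.sense();Rm=s['eef_rot']
REL2=REL+R_(2.9,-30).T@np.array([3.2,0,-.7]); print('REL2',REL2.round(2))
R=R_(2.9,-30); plan(gr(2)+[0,0,8]-R@REL2,R,6)
E
echo >> h.py
```

```text
REL2 [-6.559e+01 -5.000e-02  9.271e+01]
6 rows [-2.12, -0.31, 4.78, -0.02, -0.01, 0.04]
```

>>> {"op": "step_arm", "data": {"increments": [[-2.12, -0.31, 4.78, 0, 0, 0.04], [-2.12, -0.31, 4.78, 0, 0, 0.04], [-2.12, -0.31, 4.78, 0, 0, 0.04], [-2.12, -0.31, 4.78, 0, 0, 0.04], [-2.12, -0.31, 4.78, 0, 0, 0.04]]}}

```text
t: 17.58
eef_pos: [515.7, -161.1, 161.3]
eef_rot: [[-0.864, -0.05, -0.501], [-0.042, 0.999, -0.027], [0.502, -0.002, -0.865]]
ft_force: [-0.8, 0.6, -0.4]
gripper_width: 0.16
```

>>> {"op": "step_arm", "data": {"increments": [[-2.12, -0.31, 4.78, 0, 0, 0.04], [0, 0, 0, 0, 0, 0], [0, 0, 0, 0, 0, 0], [0, 0, 0, 0, 0, 0]]}}

```text
t: 17.92
eef_pos: [515.6, -161.5, 157.0]
eef_rot: [[-0.864, -0.05, -0.501], [-0.042, 0.999, -0.027], [0.501, -0.002, -0.865]]
ft_force: [0.6, -0.2, -0.7]
gripper_width: 0.156
```

```bash
sed -i 's/^REL=.*/REL=np.array([-65.59,-.05,92.71])/' h.py
python3 - <<'E'
from h import *
st(); s=monitor.sense();p,R=s['eef_pos'],s['eef_rot'];print('tip',p+R@REL,gr(2))
plan(gr(2)+[0,0,8]-R_(2.9,-30)@REL,R_(2.9,-30),1)
im=snap('scene','pics/s12.png');snap('top','pics/t12.png')
cv2.imwrite('pics/b12.png',cv2.resize(im[215:275,200:260,::-1],None,fx=10,fy=10,interpolation=cv2.INTER_CUBIC))
f=lambda p:np.round((proj('scene',p)+.5-[200,215])*10-.5,1)
print('tip pred',f(p+R@REL))
E
```

```text
t 17.92 q [  5.9  33.8   5.   91.7   4.1  83.9 102.1] p [ 515.6 -161.5  157. ] f [ 0.6 -0.2 -0.7] w 0.156
[[-0.864, -0.05, -0.501], [-0.042, 0.999, -0.027], [0.501, -0.002, -0.865]]
tip [ 525.85051615 -161.24788673   43.88048847] [ 525.95126316 -159.97747368   36.        ]
1 rows [0.07, 1.01, -0.08, -0.08, -0.09, -0.11]
tip pred [348.7 438.2]
```

View pics/b12.png

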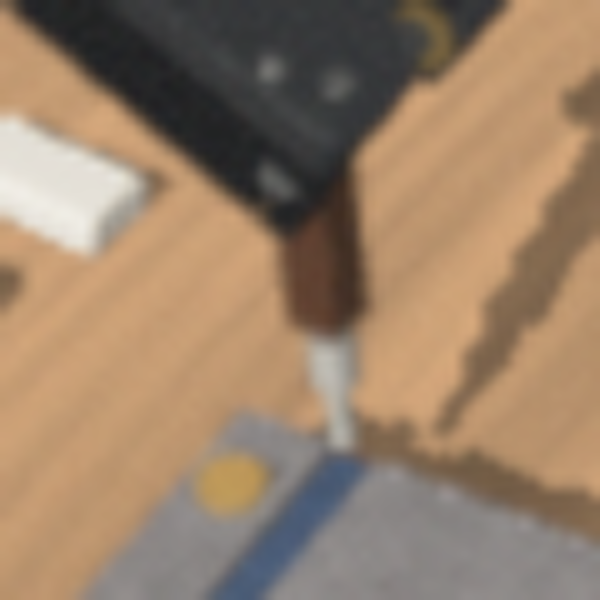

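>>> {"op": "step_arm", "data": {"increments": [[-0.75, 0, 1.3, 0, 0, 0], [-0.75, 0, 1.3, 0, 0, 0], [-0.75, 0, 1.3, 0, 0, 0], [-0.5, 0, 0.87, 0, 0, 0], [0, 0, 0, 0, 0, 0]]}}

```text
t: 18.43
eef_pos: [515.3, -161.4, 151.2]
eef_rot: [[-0.864, -0.05, -0.501], [-0.042, 0.999, -0.027], [0.502, -0.002, -0.865]]
ft_force: [0.1, 0.3, -0.1]
gripper_width: 0.164
```

>>> {"op": "step_arm", "data": {"increments": [[-0.5, 0, 0.87, 0, 0, 0], [0, 0, 0, 0, 0, 0]]}}

```text
t: 18.6
eef_pos: [515.4, -161.4, 150.6]
eef_rot: [[-0.864, -0.05, -0.501], [-0.042, 0.999, -0.027], [0.502, -0.002, -0.865]]
ft_force: [-0.6, -0.3, 1.6]
gripper_width: 0.159
```

>>> {"op": "step_arm", "data": {"increments": [[-0.5, 0, 0.87, 0, 0, 0], [0, 0, 0, 0, 0, 0]]}}

```text
t: 18.77
eef_pos: [515.4, -161.5, 149.6]
eef_rot: [[-0.864, -0.05, -0.501], [-0.042, 0.999, -0.027], [0.502, -0.002, -0.865]]
ft_force: [-0.4, 0.7, 2.6]
gripper_width: 0.163
```

Run:
```python
from h import *
st(); s=monitor.sense();p,R=s['eef_pos'],s['eef_rot'];print('tip',p+R@REL)
```

```text
t 18.77 q [  5.9  34.2   5.   92.1   4.1  83.2 102. ] p [ 515.4 -161.5  149.6] f [-0.4  0.7  2.6] w 0.163
[[-0.864, -0.05, -0.501], [-0.042, 0.999, -0.027], [0.502, -0.002, -0.865]]
tip [ 525.61765617 -161.23237144   36.46317912]
```

>>> {"op": "step_arm", "data": {"increments": [[0, 1.3, 0, 0, 0, 0], [0, 1.2, 0, 0, 0, 0], [-0.3, 0, 0.5, 0, 0, 0], [-0.3, 0, 0.5, 0, 0, 0], [0, 0, 0, 0, 0, 0]]}}

```text
t: 19.18
eef_pos: [515.4, -159.5, 148.4]
eef_rot: [[-0.864, -0.049, -0.501], [-0.041, 0.999, -0.027], [0.501, -0.003, -0.865]]
ft_force: [0.2, -2.8, 2.5]
gripper_width: 0.161
```

Run:
```python
from h import *
st(); s=monitor.sense();p,R=s['eef_pos'],s['eef_rot'];print('tip',p+R@REL)
im=snap('scene','pics/s13.png')
cv2.imwrite('pics/b13.png',cv2.resize(im[215:275,200:260,::-1],None,fx=10,fy=10,interpolation=cv2.INTER_CUBIC))
```

```text
t 19.18 q [  5.8  34.2   5.   92.2   4.1  83.  101.8] p [ 515.4 -159.5  148.4] f [ 0.2 -2.8  2.5] w 0.161
[[-0.864, -0.049, -0.501], [-0.041, 0.999, -0.027], [0.501, -0.003, -0.865]]
tip [ 525.60999332 -159.38536221   35.27822599]
```

View pics/b13.png

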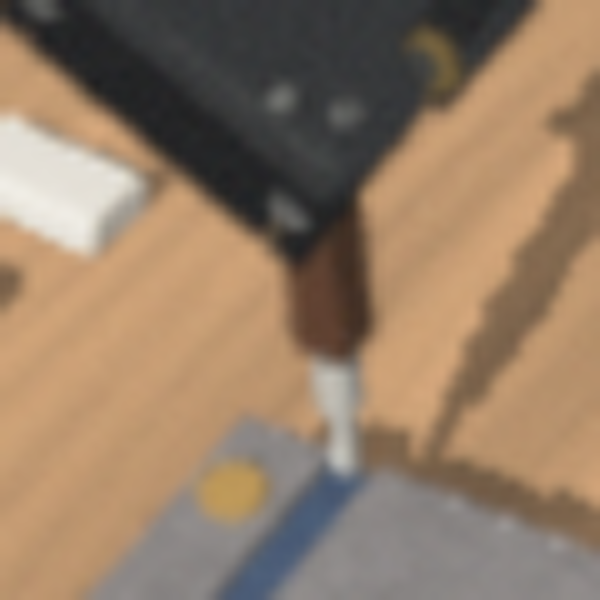

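>>> {"op": "step_arm", "data": {"increments": [[0, -1.5, 0, 0, 0, 0], [0, -2.5, 0, 0, 0, 0], [0, -2.5, 0, 0, 0, 0], [0, -2.5, 0, 0, 0, 0], [0, -2.5, 0, 0, 0, 0]]}}

```text
t: 19.65
eef_pos: [515.9, -168.7, 148.1]
eef_rot: [[-0.864, -0.05, -0.501], [-0.044, 0.999, -0.024], [0.502, 0.001, -0.865]]
ft_force: [-0.5, 3.7, 3.7]
gripper_width: 0.155
```

Run:
```python
from h import *
st(); s=monitor.sense();p,R=s['eef_pos'],s['eef_rot'];print('tip',p+R@REL)
```

```text
t 19.65 q [  6.5  34.5   5.1  91.8   4.2  83.2 102.8] p [ 515.9 -168.7  148.1] f [-0.5  3.7  3.7] w 0.155
[[-0.864, -0.05, -0.501], [-0.044, 0.999, -0.024], [0.502, 0.001, -0.865]]
tip [ 526.05390588 -168.11756975   34.95962758]
```

>>> {"op": "step_arm", "data": {"increments": [[0, -2.5, 0, 0, 0, 0], [0, -2.5, 0, 0, 0, 0], [0, -2.5, 0, 0, 0, 0], [0, -2.5, 0, 0, 0, 0], [0, -2.5, 0, 0, 0, 0]]}}

```text
t: 20.07
eef_pos: [516.5, -183.2, 148.2]
eef_rot: [[-0.864, -0.049, -0.501], [-0.042, 0.999, -0.027], [0.502, -0.002, -0.865]]
ft_force: [-0.2, 3.9, 2.6]
gripper_width: 0.157
```

>>> {"op": "step_arm", "data": {"increments": [[0, -2.5, 0, 0, 0, 0], [0, -2.5, 0, 0, 0, 0], [0, -2.5, 0, 0, 0, 0], [0, -2.5, 0, 0, 0, 0], [0, -2.5, 0, 0, 0, 0]]}}

```text
t: 20.48
eef_pos: [517.1, -195.7, 148.3]
eef_rot: [[-0.864, -0.05, -0.501], [-0.042, 0.999, -0.027], [0.502, -0.002, -0.865]]
ft_force: [-0.6, 3.4, 3.7]
gripper_width: 0.155
```

Run:
```python
from h import *
st(); s=monitor.sense();p,R=s['eef_pos'],s['eef_rot'];t=p+R@REL;print('tip',t,'line x there',np.interp(-t[1],[-GS[1],-GE[1]],[GS[0],GE[0]]))
```

```text
t 20.48 q [  8.2  35.1   5.8  90.6   5.1  83.4 104.7] p [ 517.1 -195.7  148.3] f [-0.6  3.4  3.7] w 0.155
[[-0.864, -0.05, -0.501], [-0.042, 0.999, -0.027], [0.502, -0.002, -0.865]]
tip [ 527.34681322 -195.46889409   35.18475253] line x there 527.7505225606709
```

>>> {"op": "step_arm", "data": {"increments": [[-0.05, -2.5, 0.1, 0, 0, 0], [0, -2.5, 0, 0, 0, 0], [0, -2.5, 0, 0, 0, 0], [0, -2.5, 0, 0, 0, 0], [0, -2.5, 0, 0, 0, 0]]}}

```text
t: 20.9
eef_pos: [517.7, -208.1, 148.2]
eef_rot: [[-0.864, -0.05, -0.501], [-0.042, 0.999, -0.027], [0.502, -0.002, -0.865]]
ft_force: [-0.9, 3.3, 3.0]
gripper_width: 0.158
```

>>> {"op": "step_arm", "data": {"increments": [[0, -2.5, 0, 0, 0, 0], [0, -2.5, 0, 0, 0, 0], [0, -2.5, 0, 0, 0, 0], [0, -2.5, 0, 0, 0, 0], [0, -2.5, 0, 0, 0, 0]]}}

```text
t: 21.32
eef_pos: [518.4, -220.6, 148.2]
eef_rot: [[-0.864, -0.05, -0.501], [-0.042, 0.999, -0.027], [0.502, -0.002, -0.865]]
ft_force: [-0.9, 3.5, 3.8]
gripper_width: 0.16
```

>>> {"op": "step_arm", "data": {"increments": [[0, -2.5, 0, 0, 0, 0], [0, -2.5, 0, 0, 0, 0], [0, -2.5, 0, 0, 0, 0], [0, -2.5, 0, 0, 0, 0], [0, -2.5, 0, 0, 0, 0]]}}

```text
t: 21.73
eef_pos: [519.0, -233.1, 148.2]
eef_rot: [[-0.864, -0.05, -0.501], [-0.042, 0.999, -0.027], [0.502, -0.002, -0.865]]
ft_force: [-0.6, 3.1, 4.0]
gripper_width: 0.157
```

Run:
```python
from h import *
st(); s=monitor.sense();p,R=s['eef_pos'],s['eef_rot'];t=p+R@REL;print('tip',t,'line x there',np.interp(-t[1],[-GS[1],-GE[1]],[GS[0],GE[0]]))
im=snap('scene','pics/s14.png')
cv2.imwrite('pics/b14.png',cv2.resize(im[220:310,170:260,::-1],None,fx=6,fy=6,interpolation=cv2.INTER_CUBIC))
```

```text
t 21.73 q [ 10.7  36.2   6.6  88.7   6.   83.8 107.6] p [ 519.  -233.1  148.2] f [-0.6  3.1  4. ] w 0.157
[[-0.864, -0.05, -0.501], [-0.042, 0.999, -0.027], [0.502, -0.002, -0.865]]
tip [ 529.19390232 -232.8809177    35.13724797] line x there 529.6471481254729
```

View pics/b14.png

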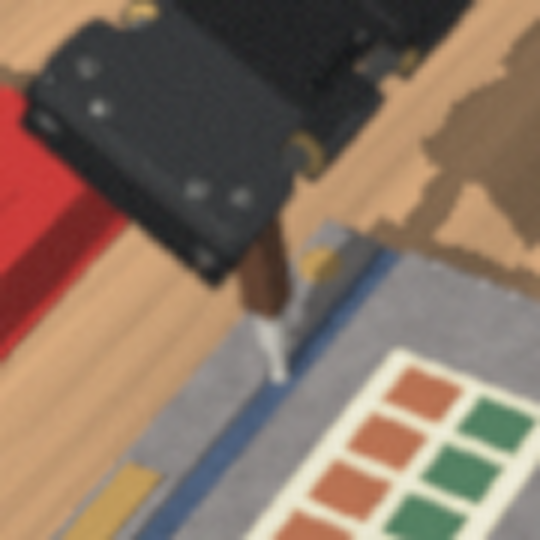

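>>> {"op": "step_arm", "data": {"increments": [[0.02, -2.5, 0.03, 0, 0, 0], [0, -2.5, 0, 0, 0, 0], [0, -2.5, 0, 0, 0, 0], [0, -2.5, 0, 0, 0, 0], [0, -2.5, 0, 0, 0, 0]]}}

```text
t: 22.2
eef_pos: [519.6, -245.5, 148.3]
eef_rot: [[-0.864, -0.05, -0.501], [-0.042, 0.999, -0.027], [0.502, -0.002, -0.865]]
ft_force: [-0.4, 3.4, 3.5]
gripper_width: 0.156
```

>>> {"op": "step_arm", "data": {"increments": [[0, -2.5, 0, 0, 0, 0], [0, -2.5, 0, 0, 0, 0], [0, -2.5, 0, 0, 0, 0], [0, -2.5, 0, 0, 0, 0], [0, -2.5, 0, 0, 0, 0]]}}

```text
t: 22.62
eef_pos: [520.2, -258.1, 148.3]
eef_rot: [[-0.864, -0.05, -0.501], [-0.042, 0.999, -0.027], [0.502, -0.002, -0.865]]
ft_force: [0.0, 3.7, 3.1]
gripper_width: 0.16
```

>>> {"op": "step_arm", "data": {"increments": [[0, -2.5, 0, 0, 0, 0], [0, -2.5, 0, 0, 0, 0], [0, -2.5, 0, 0, 0, 0], [0, -2.5, 0, 0, 0, 0], [0, -2.5, 0, 0, 0, 0]]}}

```text
t: 23.03
eef_pos: [520.8, -270.5, 148.3]
eef_rot: [[-0.864, -0.05, -0.501], [-0.042, 0.999, -0.027], [0.502, -0.002, -0.865]]
ft_force: [0.1, 3.2, 3.5]
gripper_width: 0.157
```

>>> {"op": "step_arm", "data": {"increments": [[0, -2.5, 0, 0, 0, 0], [0, -2.5, 0, 0, 0, 0], [0, -2.5, 0, 0, 0, 0], [0, -2.5, 0, 0, 0, 0], [0, -2.5, 0, 0, 0, 0]]}}

```text
t: 23.45
eef_pos: [521.4, -283.0, 148.3]
eef_rot: [[-0.864, -0.05, -0.501], [-0.042, 0.999, -0.027], [0.502, -0.002, -0.865]]
ft_force: [0.1, 4.3, 3.4]
gripper_width: 0.159
```

Run:
```python
from h import *
st(); s=monitor.sense();p,R=s['eef_pos'],s['eef_rot'];t=p+R@REL;print('tip',t,'line x there',np.interp(-t[1],[-GS[1],-GE[1]],[GS[0],GE[0]]))
im=snap('scene','pics/s15.png')
cv2.imwrite('pics/b15.png',cv2.resize(im[240:340,150:250,::-1],None,fx=6,fy=6,interpolation=cv2.INTER_CUBIC))
```

```text
t 23.45 q [ 13.9  38.    7.6  85.6   7.2  84.5 111.4] p [ 521.4 -283.   148.3] f [0.1 4.3 3.4] w 0.159
[[-0.864, -0.05, -0.501], [-0.042, 0.999, -0.027], [0.502, -0.002, -0.865]]
tip [ 531.67663575 -282.79364919   35.22954694] line x there 532.1775047703635
```

View pics/b15.png

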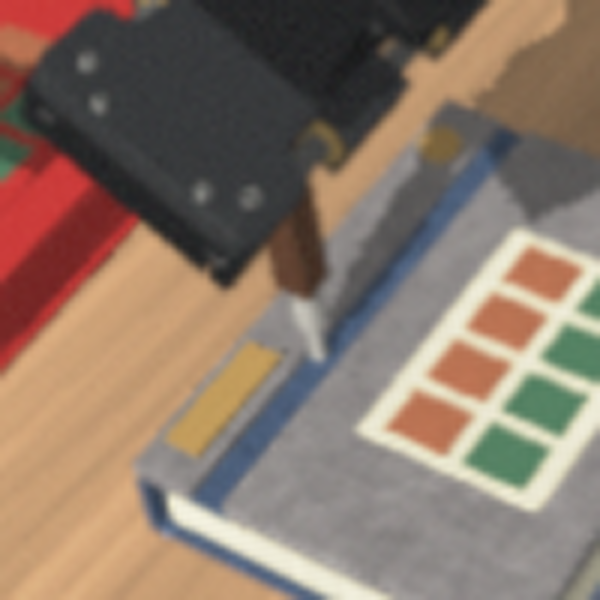

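>>> {"op": "step_arm", "data": {"increments": [[-0.21, -2.5, -0.12, 0, 0, 0], [-0.21, -2.5, -0.12, 0, 0, 0], [-0.21, -2.5, -0.12, 0, 0, 0], [-0.21, -2.5, -0.12, 0, 0, 0], [-0.21, -2.5, -0.12, 0, 0, 0]]}}

```text
t: 23.92
eef_pos: [523.2, -295.4, 148.3]
eef_rot: [[-0.864, -0.05, -0.501], [-0.042, 0.999, -0.027], [0.502, -0.002, -0.865]]
ft_force: [0.1, 3.2, 3.2]
gripper_width: 0.157
```

>>> {"op": "step_arm", "data": {"increments": [[-0.02, -2.5, -0.03, 0, 0, 0], [-0.02, -2.5, -0.03, 0, 0, 0], [-0.02, -2.5, -0.03, 0, 0, 0], [-0.02, -2.5, -0.03, 0, 0, 0], [0, -2.5, 0, 0, 0, 0]]}}

```text
t: 24.33
eef_pos: [524.1, -308.0, 148.5]
eef_rot: [[-0.864, -0.05, -0.501], [-0.042, 0.999, -0.027], [0.501, -0.002, -0.865]]
ft_force: [-0.8, 3.9, 2.8]
gripper_width: 0.161
```

Run:
```python
from h import *
st(); s=monitor.sense();p,R=s['eef_pos'],s['eef_rot'];t=p+R@REL;print('tip',t,'line x there',np.interp(-t[1],[-GS[1],-GE[1]],[GS[0],GE[0]]))
im=snap('scene','pics/s16.png')
cv2.imwrite('pics/b16.png',cv2.resize(im[270:340,160:230,::-1],None,fx=8,fy=8,interpolation=cv2.INTER_CUBIC))
```

```text
t 24.33 q [ 15.5  39.    8.1  83.6   7.7  85.  113.2] p [ 524.1 -308.   148.5] f [-0.8  3.9  2.8] w 0.161
[[-0.864, -0.05, -0.501], [-0.042, 0.999, -0.027], [0.501, -0.002, -0.865]]
tip [ 534.34411113 -307.75320305   35.3559002 ] line x there 533.4428447163851
```

View pics/b16.png

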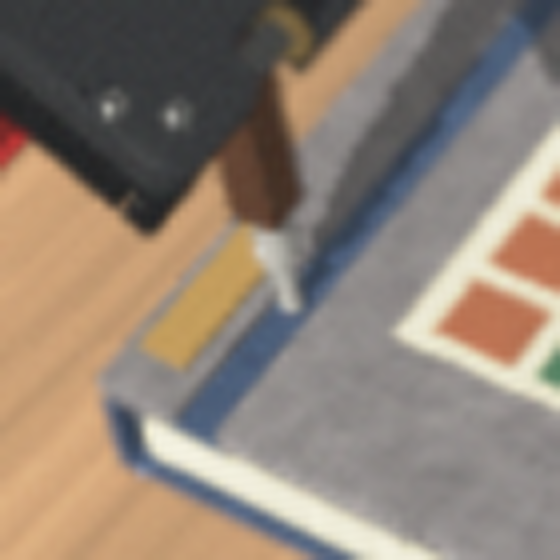

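>>> {"op": "step_arm", "data": {"increments": [[-0.3, -2.5, 0, 0, 0, 0], [-0.3, -2.5, 0.1, 0, 0, 0], [-0.15, -2.5, 0.1, 0, 0, 0], [-0.05, -2.5, 0.1, 0, 0, 0], [0, -2.5, 0.05, 0, 0, 0]]}}

```text
t: 24.8
eef_pos: [525.2, -320.1, 147.8]
eef_rot: [[-0.864, -0.05, -0.501], [-0.042, 0.999, -0.026], [0.502, -0.002, -0.865]]
ft_force: [0.8, 3.9, 4.0]
gripper_width: 0.16
```

>>> {"op": "step_arm", "data": {"increments": [[0, -2.5, 0, 0, 0, 0], [0, -2.5, 0, 0, 0, 0], [0, -2.5, 0, 0, 0, 0], [0, -2.5, 0, 0, 0, 0], [0, -2.5, 0, 0, 0, 0]]}}

```text
t: 25.22
eef_pos: [525.8, -332.9, 147.8]
eef_rot: [[-0.864, -0.05, -0.501], [-0.042, 0.999, -0.027], [0.502, -0.002, -0.865]]
ft_force: [-0.6, 3.2, 3.8]
gripper_width: 0.161
```

Run:
```python
from h import *
st(); s=monitor.sense();p,R=s['eef_pos'],s['eef_rot'];t=p+R@REL;print('tip',t,'line x there',np.interp(-t[1],[-GS[1],-GE[1]],[GS[0],GE[0]]))
im=snap('scene','pics/s17.png')
cv2.imwrite('pics/b17.png',cv2.resize(im[280:340,160:220,::-1],None,fx=10,fy=10,interpolation=cv2.INTER_CUBIC))
```

```text
t 25.22 q [ 17.   40.2   8.5  81.6   8.1  85.5 115.1] p [ 525.8 -332.9  147.8] f [-0.6  3.2  3.8] w 0.161
[[-0.864, -0.05, -0.501], [-0.042, 0.999, -0.027], [0.502, -0.002, -0.865]]
tip [ 536.08756599 -332.63944199   34.71143253] line x there 534.7044679170547
```

View pics/b17.png

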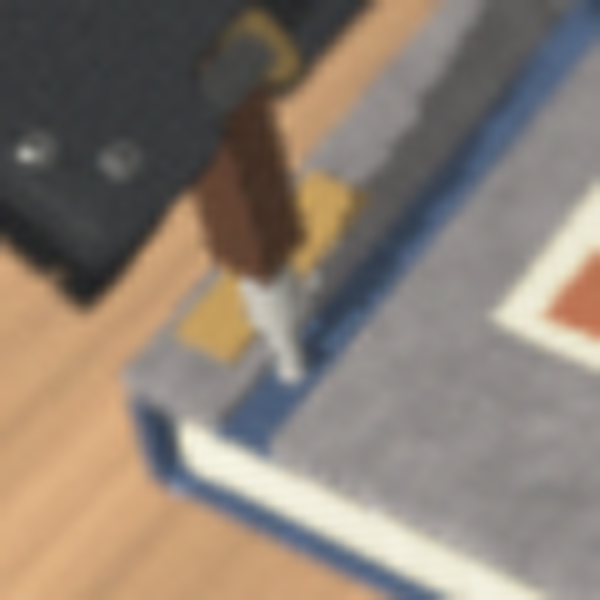

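>>> {"op": "step_arm", "data": {"increments": [[0, -2.5, 0, 0, 0, 0], [0, -2.5, 0, 0, 0, 0], [0, -2.5, 0, 0, 0, 0], [0, -2.5, 0, 0, 0, 0], [0, -2.5, 0, 0, 0, 0]]}}

```text
t: 25.68
eef_pos: [526.4, -345.3, 147.8]
eef_rot: [[-0.864, -0.05, -0.501], [-0.042, 0.999, -0.027], [0.502, -0.002, -0.865]]
ft_force: [0.2, 3.1, 3.9]
gripper_width: 0.156
```

Run:
```python
from h import *
st(); s=monitor.sense();p,R=s['eef_pos'],s['eef_rot'];t=p+R@REL;print('tip',t,'line x there',np.interp(-t[1],[-GS[1],-GE[1]],[GS[0],GE[0]]))
im=snap('scene','pics/s18.png')
cv2.imwrite('pics/b18.png',cv2.resize(im[280:340,160:220,::-1],None,fx=10,fy=10,interpolation=cv2.INTER_CUBIC))
```

```text
t 25.68 q [ 17.8  40.7   8.7  80.6   8.4  85.8 116. ] p [ 526.4 -345.3  147.8] f [0.2 3.1 3.9] w 0.156
[[-0.864, -0.05, -0.501], [-0.042, 0.999, -0.027], [0.502, -0.002, -0.865]]
tip [ 536.61377794 -345.06933198   34.70126268] line x there 535.3346088411156
```

View pics/b18.png

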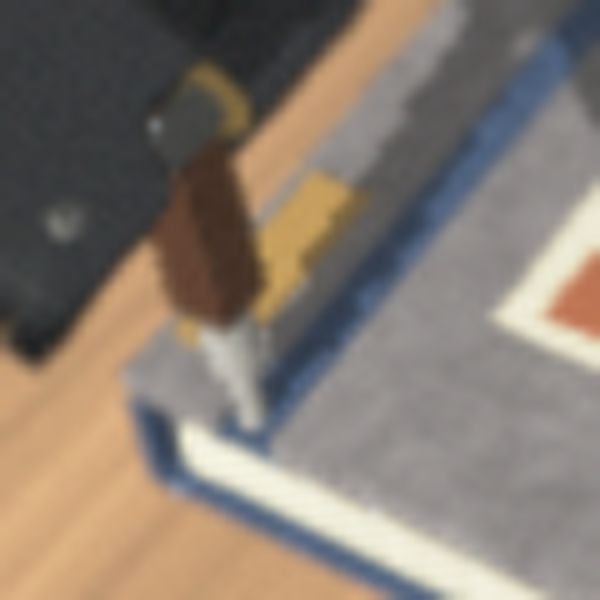

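>>> {"op": "step_arm", "data": {"increments": [[0, -2, 0, 0, 0, 0], [0, -1.5, 0, 0, 0, 0]]}}

```text
t: 25.9
eef_pos: [526.6, -349.9, 147.8]
eef_rot: [[-0.864, -0.05, -0.501], [-0.041, 0.999, -0.029], [0.501, -0.005, -0.865]]
ft_force: [0.2, -1.7, 0.6]
gripper_width: 0.152
```

Run:
```python
from h import *
st(); s=monitor.sense();p,R=s['eef_pos'],s['eef_rot'];t=p+R@REL;print('tip',t)
im=snap('scene','pics/s19.png')
cv2.imwrite('pics/b19.png',cv2.resize(im[300:335,165:205,::-1],None,fx=14,fy=14,interpolation=cv2.INTER_CUBIC))
```

```text
t 25.9 q [ 18.   40.9   8.8  80.3   8.5  85.8 116.2] p [ 526.6 -349.9  147.8] f [ 0.2 -1.7  0.6] w 0.152
[[-0.864, -0.05, -0.501], [-0.041, 0.999, -0.029], [0.501, -0.005, -0.865]]
tip [ 536.89028643 -349.98549346   34.70098027]
```

View pics/b19.png

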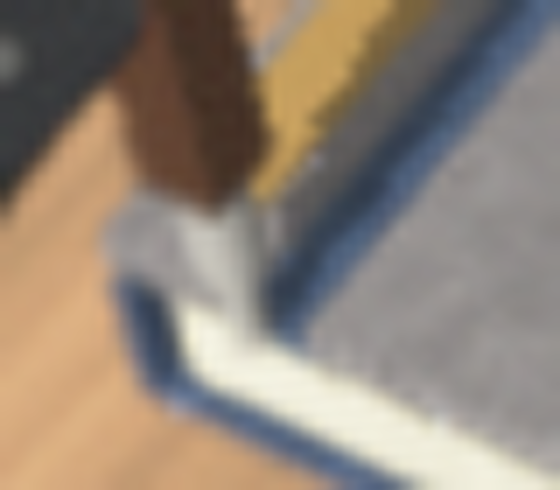

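The force dropped as the ball passed the plate end, so the full length has been drawn. I'll lift and return.

>>> {"op": "step_arm", "data": {"increments": [[0.5, -0.5, -0.9, 0, 0, 0], [2.5, -0.5, -4.3, 0, 0, 0], [6, 0, -10.4, 0, 0, 0], [10, 0, -17.3, 0, 0, 0], [10, 0, -17.3, 0, 0, 0]]}}

```text
t: 26.37
eef_pos: [526.4, -349.6, 206.7]
eef_rot: [[-0.864, -0.05, -0.502], [-0.042, 0.999, -0.027], [0.502, -0.002, -0.865]]
ft_force: [1.4, 0.3, -1.0]
gripper_width: 0.157
```

Run:
```python
from h import *
st(); s=monitor.sense();im=snap('scene','pics/s20.png')
cv2.imwrite('pics/b20.png',cv2.resize(im[200:400,120:320,::-1],None,fx=3,fy=3,interpolation=cv2.INTER_CUBIC))
plan([549,251.5,158],R_(3.1,15),22)
plan([549,-345,200],R_(3.1,15),9)
```

```text
t 26.37 q [ 17.9  38.    9.1  77.5   8.7  91.5 117.4] p [ 526.4 -349.6  206.7] f [ 1.4  0.3 -1. ] w 0.157
[[-0.864, -0.05, -0.502], [-0.042, 0.999, -0.027], [0.502, -0.002, -0.865]]
22 rows [-2.74, 27.3, 2.03, -0.02, -2.04, -0.01]
9 rows [-2.6, 0.53, 0.89, -0.04, -4.98, -0.04]
```

View pics/b20.png

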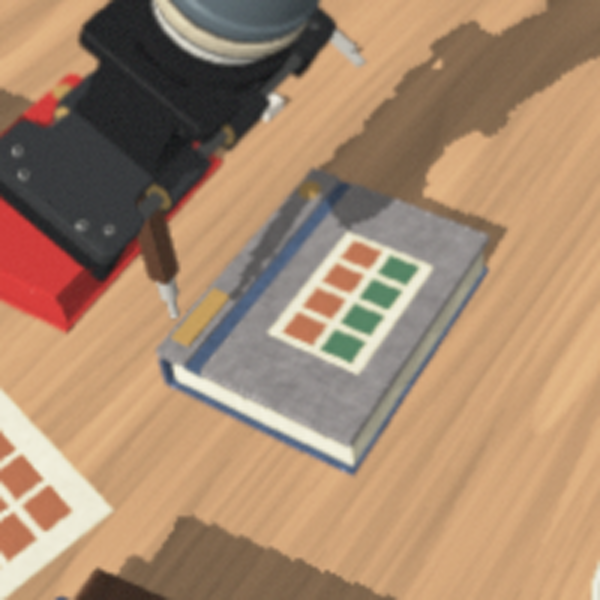

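>>> {"op": "step_arm", "data": {"increments": [[-2.74, 27.3, 2.03, 0, -2.04, 0], [-2.74, 27.3, 2.03, 0, -2.04, 0], [-2.74, 27.3, 2.03, 0, -2.04, 0], [-2.74, 27.3, 2.03, 0, -2.04, 0], [-2.74, 27.3, 2.03, 0, -2.04, 0]]}}

```text
t: 26.83
eef_pos: [527.9, -211.9, 191.2]
eef_rot: [[-0.94, -0.049, -0.337], [-0.045, 0.999, -0.019], [0.338, -0.003, -0.941]]
ft_force: [0.0, 1.1, -0.2]
gripper_width: 0.161
```

>>> {"op": "step_arm", "data": {"increments": [[-2.74, 27.3, 2.03, 0, -2.04, 0], [-2.74, 27.3, 2.03, 0, -2.04, 0], [-2.74, 27.3, 2.03, 0, -2.04, 0], [-2.74, 27.3, 2.03, 0, -2.04, 0], [-2.74, 27.3, 2.03, 0, -2.04, 0]]}}

```text
t: 27.25
eef_pos: [531.6, -75.1, 177.5]
eef_rot: [[-0.985, -0.049, -0.165], [-0.048, 0.999, -0.011], [0.165, -0.003, -0.986]]
ft_force: [1.4, 0.3, -1.1]
gripper_width: 0.153
```

>>> {"op": "step_arm", "data": {"increments": [[-2.74, 27.3, 2.03, 0, -2.04, 0], [-2.74, 27.3, 2.03, 0, -2.04, 0], [-2.74, 27.3, 2.03, 0, -2.04, 0], [-2.74, 27.3, 2.03, 0, -2.04, 0], [-2.74, 27.3, 2.03, 0, -2.04, 0]]}}

```text
t: 27.67
eef_pos: [537.5, 61.9, 165.9]
eef_rot: [[-0.999, -0.049, 0.012], [-0.049, 0.999, -0.002], [-0.012, -0.002, -1.0]]
ft_force: [1.1, 0.8, -0.2]
gripper_width: 0.155
```

>>> {"op": "step_arm", "data": {"increments": [[-2.74, 27.3, 2.03, 0, -2.04, 0], [-2.74, 27.3, 2.03, 0, -2.04, 0], [-2.74, 27.3, 2.03, 0, -2.04, 0], [-2.74, 27.3, 2.03, 0, -2.04, 0], [-2.74, 27.3, 2.03, 0, -2.04, 0]]}}

```text
t: 28.08
eef_pos: [545.2, 199.0, 156.6]
eef_rot: [[-0.981, -0.049, 0.189], [-0.049, 0.999, 0.007], [-0.189, -0.002, -0.982]]
ft_force: [0.6, 0.0, -0.8]
gripper_width: 0.158
```

>>> {"op": "step_arm", "data": {"increments": [[-2.74, 27.3, 2.03, 0, -2.04, 0], [-2.74, 27.3, 2.03, 0, -2.04, 0], [0, 0, 0, 0, 0, 0], [0, 0, 0, 0, 0, 0], [0, 0, 0, 0, 0, 0]]}}

```text
t: 28.5
eef_pos: [548.6, 252.2, 153.2]
eef_rot: [[-0.966, -0.049, 0.255], [-0.048, 0.999, 0.01], [-0.255, -0.003, -0.967]]
ft_force: [0.0, -0.9, -0.3]
gripper_width: 0.158
```

```bash
cat >> h.py <<'E'
G2=np.array([498.9,248.9,105.2])
N_=np.array([np.sqrt(.5)*.9985,.038,np.sqrt(.5)]); X_=np.array([np.sqrt(.5)*.9985,.038,-np.sqrt(.5)])
E
python3 - <<'E'
from h import *
st(); R=R_(3.1,15); plan(G2+30*N_-5*X_,R,6)
im=snap('scene','pics/s21.png');t=snap('top','pics/t21.png')
cv2.imwrite('pics/b21.png',cv2.resize(im[100:210,260:380,::-1],None,fx=5,fy=5,interpolation=cv2.INTER_CUBIC))
cv2.imwrite('pics/a21.png',cv2.resize(t[150:270,110:260,::-1],None,fx=4,fy=4,interpolation=cv2.INTER_CUBIC))
E
```

```text
t 28.5 q [-30.5  18.6  -2.5 112.3  13.8  37.1  49.9] p [548.6 252.2 153.2] f [ 0.  -0.9 -0.3] w 0.158
[[-0.966, -0.049, 0.255], [-0.048, 0.999, 0.01], [-0.255, -0.003, -0.967]]
6 rows [6.17, -0.11, 2.37, -0.04, -0.03, -0.04]
```

View pics/b21.png

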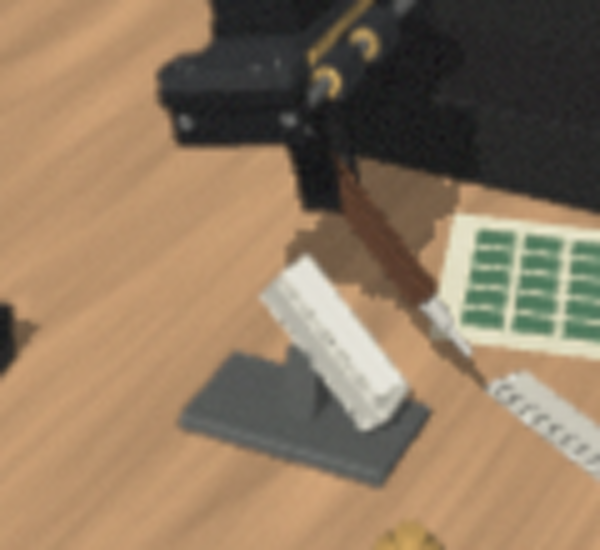

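View pics/a21.png

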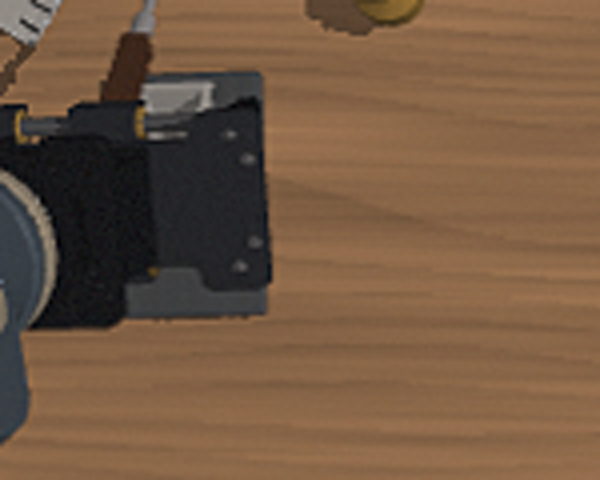

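>>> {"op": "step_arm", "data": {"increments": [[6.17, -0.11, 2.37, -0.04, -0.03, -0.04], [6.17, -0.11, 2.37, -0.04, -0.03, -0.04], [6.17, -0.11, 2.37, -0.04, -0.03, -0.04], [6.17, -0.11, 2.37, -0.04, -0.03, -0.04], [6.17, -0.11, 2.37, -0.04, -0.03, -0.04]]}}

```text
t: 29.02
eef_pos: [520.7, 250.5, 132.7]
eef_rot: [[-0.965, -0.054, 0.257], [-0.052, 0.999, 0.014], [-0.257, 0.0, -0.966]]
ft_force: [-0.3, -0.5, -1.2]
gripper_width: 0.157
```

>>> {"op": "step_arm", "data": {"increments": [[6.17, -0.11, 2.37, -0.04, -0.03, -0.04], [0, 0, 0, 0, 0, 0], [0, 0, 0, 0, 0, 0], [0, 0, 0, 0, 0, 0]]}}

```text
t: 29.35
eef_pos: [516.6, 250.7, 129.7]
eef_rot: [[-0.965, -0.055, 0.258], [-0.053, 0.998, 0.015], [-0.259, 0.001, -0.966]]
ft_force: [0.2, -0.1, 0.1]
gripper_width: 0.157
```

Run:
```python
from h import *
st(); R=R_(3.1,15); plan(G2+3*N_-5*X_,R,8)
im=snap('scene','pics/s22.png')
cv2.imwrite('pics/b22.png',cv2.resize(im[100:210,260:380,::-1],None,fx=5,fy=5,interpolation=cv2.INTER_CUBIC))
```

```text
t 29.35 q [-32.5  17.9  -2.2 117.3  15.5  32.8  46.5] p [516.6 250.7 129.7] f [ 0.2 -0.1  0.1] w 0.157
[[-0.965, -0.055, 0.258], [-0.053, 0.998, 0.015], [-0.259, 0.001, -0.966]]
8 rows [2.93, -0.11, 1.65, 0.01, -0.0, 0.0]
```

View pics/b22.png

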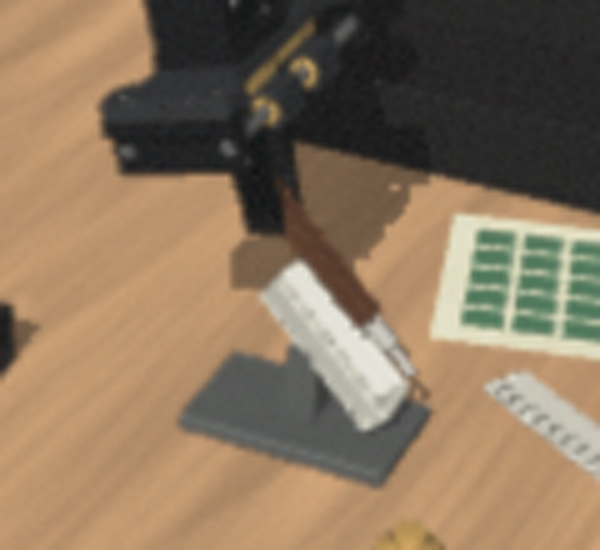

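>>> {"op": "step_arm", "data": {"increments": [[2.93, -0.11, 1.65, 0, 0, 0], [2.93, -0.11, 1.65, 0, 0, 0], [2.93, -0.11, 1.65, 0, 0, 0], [2.93, -0.11, 1.65, 0, 0, 0], [2.93, -0.11, 1.65, 0, 0, 0]]}}

```text
t: 29.82
eef_pos: [503.9, 249.2, 117.3]
eef_rot: [[-0.965, -0.055, 0.257], [-0.053, 0.999, 0.015], [-0.258, 0.001, -0.966]]
ft_force: [0.0, 0.1, -0.1]
gripper_width: 0.155
```

>>> {"op": "step_arm", "data": {"increments": [[2.93, -0.11, 1.65, 0, 0, 0], [2.93, -0.11, 1.65, 0, 0, 0], [2.6, -0.1, 1.5, 0, 0, 0], [0, 0, 0, 0, 0, 0], [0, 0, 0, 0, 0, 0]]}}

```text
t: 30.23
eef_pos: [497.2, 248.6, 110.7]
eef_rot: [[-0.965, -0.055, 0.257], [-0.053, 0.998, 0.015], [-0.258, 0.001, -0.966]]
ft_force: [0.1, -0.3, -0.9]
gripper_width: 0.16
```

Run:
```python
from h import *
st(); R=R_(3.1,15); plan(G2+0.3*N_-5*X_,R,3); plan(G2+.3*N_,R,5)
im=snap('scene','pics/s23.png')
cv2.imwrite('pics/b23.png',cv2.resize(im[100:210,260:380,::-1],None,fx=5,fy=5,interpolation=cv2.INTER_CUBIC))
```

```text
t 30.23 q [-34.1  18.1  -1.6 120.4  17.   29.9  43.7] p [497.2 248.6 110.7] f [ 0.1 -0.3 -0.9] w 0.16
[[-0.965, -0.055, 0.257], [-0.053, 0.998, 0.015], [-0.258, 0.001, -0.966]]
3 rows [0.68, 0.07, 0.43, 0.02, -0.02, 0.01]
5 rows [-0.09, 0.04, 1.12, 0.01, -0.01, 0.01]
```

View pics/b23.png

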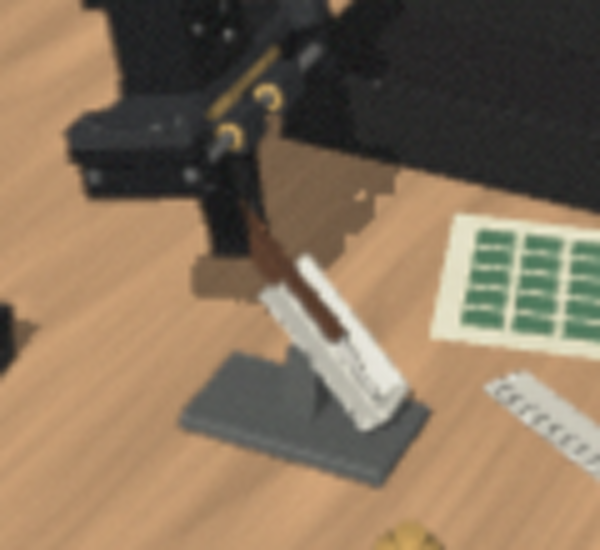

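In the channel. Now the last 2 mm down onto the floor, then a slide to the stop while watching force.

>>> {"op": "step_arm", "data": {"increments": [[0.7, 0, 0.4, 0, 0, 0], [0.7, 0, 0.4, 0, 0, 0], [0.5, 0, 0.3, 0, 0, 0], [0, 0, 0, 0, 0, 0]]}}

```text
t: 30.62
eef_pos: [495.7, 248.5, 109.2]
eef_rot: [[-0.965, -0.055, 0.257], [-0.053, 0.999, 0.015], [-0.258, 0.001, -0.966]]
ft_force: [-0.3, 0.5, -0.7]
gripper_width: 0.158
```

>>> {"op": "step_arm", "data": {"increments": [[-0.5, 0, 0.87, 0, 0, 0], [-0.5, 0, 0.87, 0, 0, 0], [-0.5, 0, 0.87, 0, 0, 0], [0, 0, 0, 0, 0, 0]]}}

```text
t: 30.95
eef_pos: [498.1, 248.6, 107.0]
eef_rot: [[-0.965, -0.054, 0.258], [-0.052, 0.999, 0.015], [-0.258, 0.001, -0.966]]
ft_force: [0.3, -0.4, -1.1]
gripper_width: 0.159
```

>>> {"op": "step_arm", "data": {"increments": [[-0.5, 0, 0.87, 0, 0, 0], [0, 0, 0, 0, 0, 0]]}}

```text
t: 31.12
eef_pos: [498.8, 248.6, 106.3]
eef_rot: [[-0.965, -0.055, 0.258], [-0.053, 0.999, 0.015], [-0.258, 0.001, -0.966]]
ft_force: [-0.8, 0.0, -0.6]
gripper_width: 0.154
```

>>> {"op": "step_arm", "data": {"increments": [[-0.4, 0, 0.7, 0, 0, 0], [0, 0, 0, 0, 0, 0]]}}

```text
t: 31.28
eef_pos: [499.3, 248.7, 105.8]
eef_rot: [[-0.965, -0.055, 0.258], [-0.053, 0.999, 0.015], [-0.258, 0.001, -0.966]]
ft_force: [0.3, 0.3, -0.5]
gripper_width: 0.161
```

Run:
```python
from h import *
st(); s=monitor.sense();d=s['eef_pos']-G2;print('dN',d@N_,'dX',d@X_,'fN',s['ft_force']@N_,'fX',s['ft_force']@X_)
```

```text
t 31.28 q [-34.1  18.6  -1.4 120.5  17.2  29.2  43.5] p [499.3 248.7 105.8] f [ 0.3  0.3 -0.5] w 0.161
[[-0.965, -0.055, 0.258], [-0.053, 0.999, 0.015], [-0.258, 0.001, -0.966]]
dN 0.7040513319402045 dX -0.16629462026688635 fN -0.11961977766455427 fX 0.5872593219741518
```

>>> {"op": "step_arm", "data": {"increments": [[0.5, 0, 0.3, 0, 0, 0], [-0.25, 0, 0.45, 0, 0, 0], [0, 0, 0, 0, 0, 0]]}}

```text
t: 31.53
eef_pos: [499.1, 248.8, 105.2]
eef_rot: [[-0.965, -0.055, 0.258], [-0.053, 0.998, 0.015], [-0.258, 0.001, -0.966]]
ft_force: [-1.9, 0.6, 1.1]
gripper_width: 0.161
```

>>> {"op": "step_arm", "data": {"increments": [[-0.3, 0, 0.5, 0, 0, 0], [0, 0, 0, 0, 0, 0]]}}

```text
t: 31.7
eef_pos: [499.2, 248.9, 104.9]
eef_rot: [[-0.965, -0.055, 0.257], [-0.053, 0.998, 0.015], [-0.258, 0.001, -0.966]]
ft_force: [-3.5, 0.2, 4.1]
gripper_width: 0.156
```

Run:
```python
from h import *
st(); s=monitor.sense();d=s['eef_pos']-G2;print('dN',d@N_,'dX',d@X_,'fN',s['ft_force']@N_,'fX',s['ft_force']@X_)
```

```text
t 31.7 q [-34.1  18.7  -1.4 120.5  17.3  29.2  43.5] p [499.2 248.9 104.9] f [-3.5  0.2  4.1] w 0.156
[[-0.965, -0.055, 0.257], [-0.053, 0.998, 0.015], [-0.258, 0.001, -0.966]]
dN -0.0042992543571104555 dX 0.4051437841460707 fN 0.4444077517428202 fX -5.319827565540582
```

Against the stop (5 N along the slope) at the original seat pose, so I release and back out.

>>> {"op": "step_arm", "data": {"increments": [[0.15, 0, -0.25, 0, 0, 0], [0, 0, 0, 0, 0, 0], [0, 0, 0, 0, 0, 0], [0, 0, 0, 0, 0, 0], [0, 0, 0, 0, 0, 0]], "hand": 0.4}}

```text
t: 32.12
eef_pos: [499.6, 248.6, 104.8]
eef_rot: [[-0.965, -0.055, 0.258], [-0.052, 0.999, 0.015], [-0.258, 0.001, -0.966]]
ft_force: [0.1, -0.0, -0.2]
gripper_width: 0.384
```

>>> {"op": "step_arm", "data": {"increments": [[0, 0, -5, 0, 0, 0], [0, 0, -10, 0, 0, 0], [0, 0, -20, 0, 0, 0], [0, 0, -30, 0, 0, 0], [0, 0, -30, 0, 0, 0]]}}

```text
t: 32.53
eef_pos: [474.1, 247.0, 197.9]
eef_rot: [[-0.965, -0.055, 0.257], [-0.053, 0.998, 0.014], [-0.257, 0.0, -0.966]]
ft_force: [0.7, -0.1, 0.4]
gripper_width: 0.398
```

>>> {"op": "step_arm", "data": {"increments": [[30, 0, -15, 0, 0, 0], [30, 0, -15, 0, 0, 0], [0, 0, 0, 0, 0, 0], [0, 0, 0, 0, 0, 0], [0, 0, 0, 0, 0, 0]]}}

```text
t: 32.95
eef_pos: [409.8, 243.9, 211.1]
eef_rot: [[-0.964, -0.055, 0.259], [-0.053, 0.998, 0.016], [-0.26, 0.002, -0.966]]
ft_force: [0.2, -0.0, -0.4]
gripper_width: 0.398
```

Run:
```python
from h import *
st()
im=snap('scene','pics/s24.png');t=snap('top','pics/t24.png')
cv2.imwrite('pics/b24.png',cv2.resize(im[100:210,260:380,::-1],None,fx=5,fy=5,interpolation=cv2.INTER_CUBIC))
```

```text
t 32.95 q [-36.7   3.1  -5.4 123.2  14.2  42.8  41.4] p [409.8 243.9 211.1] f [ 0.2 -0.  -0.4] w 0.398
[[-0.964, -0.055, 0.259], [-0.053, 0.998, 0.016], [-0.26, 0.002, -0.966]]
```

View pics/b24.png

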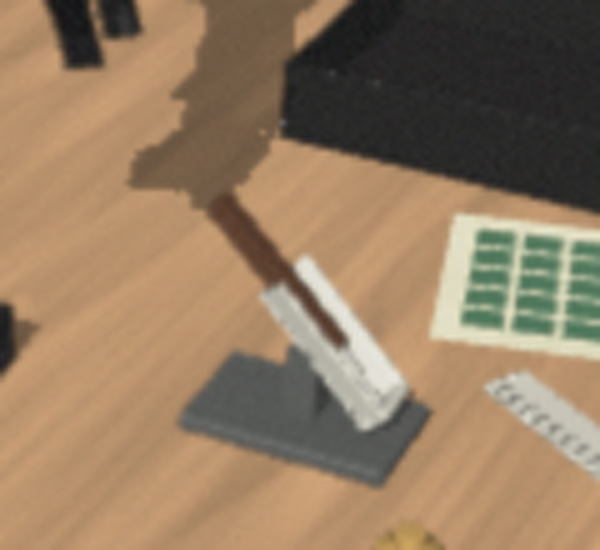

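View pics/t24.png

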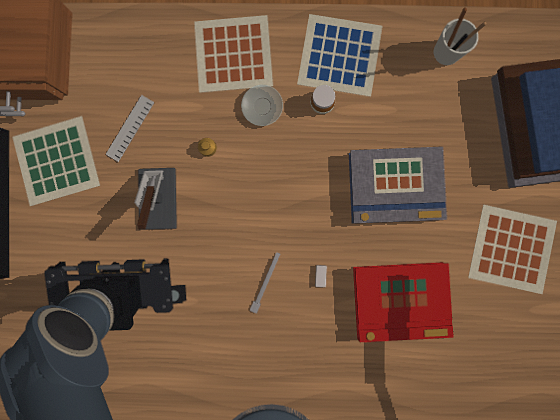

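The burnisher is seated in the rest, nothing else has moved, and the gripper is clear of everything. Handing in.

```bash
python3 -c "
from cell import hand_in
print(hand_in())"
```

```text
the job is handed in; nothing more can be done
None
```

I set the hinge groove and put the burnisher back in the rest with its tip against the foot stop. The job is handed in, with about 33 s of the 72 s used. No verdict was reported.

- **First placing:** I laid the burnisher in the channel, pushed it until the force showed the tip on the stop, and let go.
- **Stroke:** I took it again near the top of the handle and drew the tip from the stud end to the plate end at about 30 mm/s. It stayed near upright, with 2.5–4 N downward and the cover giving roughly 2 mm.
- **Return:** I put it back in the rest the same way, to within 0.5 mm of the earlier grip pose, with about 5 N against the stop before release.

**Last checks:** The final pictures show the burnisher seated in the channel and the gripper clear. The album and the bystander things in view look unmoved; the loupe is partly hidden under the gripper in the top picture.

**Things that disagreed or were less certain:**
- **Camera mismatch:** The scene camera differed from the top camera by about 2 pixels. I corrected the tip position by about 3 mm before pressing, and shifted it about 2 mm sideways over the last third of the stroke. The sideways force stayed under 1 N, so I saw no sign of the tip pressing on a groove wall.
- **Start of the groove:** The first contact was about 3 mm inside the start end by my estimate, so I slid back to about 1 mm inside before drawing.
- **End of the groove:** The downward force dropped as the ball ran just off the plate end.
- **Drag:** Friction along the groove was high, about 3–4 N.

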